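# Fill the stone seller's tray from the glass jar

### The arm

A 6-joint arm with a two-finger parallel gripper is mounted at the origin on the work surface. World frame = base frame: x ahead of the robot, y to its left, z up, the work surface at z = 0. Lengths are in mm, angles in rad, forces in N, time in s.
With the tool pointing down it reaches from about 425 to 1125 mm from the base axis. Payload 14.9 kg.
Tool frame: the origin (TCP) lies on the centre line of the jaws, within the pads' length; the fingertips stand 25 mm ahead of it and the grasp point (between the pads) lies 6 mm ahead of it (robot.tip_extent is the distance from the TCP to the fingertips, in mm); z points along the fingers, y is the line along which they close (so a half turn about z gives the same grasp; the last joint's range is limited). The gripper opens to 91 mm and grips with 3 to 60 N. Pads are 32 mm wide; open, the fingers measure 118 mm over their backs; the gripper's body (76 mm by 178 mm) begins 60 mm behind the grasp point.
Start: joints at [1.069, 0.379, 1.734, -0, 1.028, -0.033], TCP at [316.28, 624.488, 238.932] pointing down, gripper open.
Joint ranges: [-2.77, 2.77], [-0.74, 2.19], [0, 2.66], [-1.06, 4.2], [0.31, 2.87], [-3.08, 3.08]. Speed limits (rad/s): [1.89, 1.89, 2.39, 3.14, 3.14, 3.14].

### API

Orientations are given as a unit quaternion [w, x, y, z].
In Python, from station import status, get_image, finish_job, robot gives the robot as it stands.
- The arm moves only by the tool drive_tool, never from a script. Its argument "motion" is a list of rows, each a list of 3 entries, a list of its own where there are three numbers: the gripper's target within -1 to 1 (shut at 1, half-way at 0, fully open at -1), then the shift along the tool's x, y, z in mm, then the turn, a rotation vector about the tool's x, y, z in degrees. In form: [[jaw, [x, y, z], [wx, wy, wz]], ...]. A call has 1 to 8 rows; each row shifts and turns the commanded pose from where the row before left it, along the tool's axes as they then stand; what a row does not reach is not made up. A row lasts 1/8 s, in which the tool goes at most 62.5 mm and 10.7 degrees, less where a joint would pass 70% of its speed; a pose out of reach is approached as far as the arm can. A call with a gripper value outside its range is refused whole. The fingers move at their own pace and stop on an object; "grip_force" is the grip in N (left out, the last holds). Time passes only in rows, so rows that do not move let the fingers close. It gives the time, the measured TCP pose, the force, the opening and the grip force at its end, in the units of the state.
- status.state(): the state, without advancing time (a new reading comes with each control period).
- get_image(name): name is "scene" or "top" or "wrist"; returns a dict with "frame" (480x640x3 uint8, red, green, blue), "fx", "fy", "cx", "cy" (pixels), "camera_from_world" (4x4, takes a point from world to camera coordinates); the wrist camera has in their place "mount" (4x4, takes a point from camera to tool coordinates, whose origin is the TCP and whose axes are the flange's). Camera axes: x right, y up, looking along -z (the intrinsics and any distortion apply to the point x, -y, -z); pixel columns grow to the right and rows downward; lengths in mm; the calibration is good to about 2 mm. A picture is of the moment at which its call begins: read the wrist's pose just before it. There is no depth.
- finish_job(): hands the job in; it is judged then, once.
The state is a dict: "time_s": time; "joint_positions": joint angles; "joint_velocities": joint speeds; "joint_efforts": joint torques, N m; "tool_pos": TCP position; "eef_rot": TCP orientation; "force": force on the tool from outside, world axes, zero at the start; "torque": the same for the moment, N m; "gripper_width": opening from 0.0 (shut) to 1.0 (fully open); "grip_force": force on a finger pad.
Only numpy, scipy, OpenCV 4.12 (cv2) and the standard library are available. Lean on these libraries where they do the work, as an engineer would, in place of code of your own. Each camera call takes 0.05 s, during which the arm holds its last target. There are 200 camera calls.

### The job

Take the wooden lid off the glass jar and lay it flat on the table, then angle the upright-handled scoop nose-down into the jar, fill it inside, level it to lift it out, and tip the stones into the wooden tray until the jar is empty and every stone is in the tray. Then stand the scoop upright and centred on the small raised block and lay the lid back squarely centred over the jar's mouth. Leave the bowl, the quartz and the figure alone.

Things in the scene. Friction and masses are not known exactly. Their poses are not given: they have to be found in the camera images.
- jar_mouth (a point): middle of the mouth of the square glass jar, level with its top rim, 112 mm above the table; axes as jar. The mouth is 130 long (x) and 84 wide (y) and reaches from 65 to -65 mm in x; beyond that a shoulder 50 long and 6 thick roofs the jar's -x end. The inner floor slopes down 10 degrees to the -x end, 106 below the rim there, 74 at the +x end
- jar: the fixed glass jar, origin on the table under its middle (25 mm in -x from the mouth's middle), z up, x along its length, the -x end towards the tray, on the robot's left. Outside 192 mm long (x), 96 wide (y), 112 high, walls 6; inside 180 by 84; a rim flange on both long sides makes the top 118 wide
- lid_knob (a point): middle of the bar knob on the jar's flat wooden lid: knob 40 mm long (x), 24 wide (y), 34 high; board 150 (x) by 112 (y) by 8 thick, its underside 25 below this point. It has no plug and just lies on the jar's rim at the start. z up, x along its length; 0.13 to 0.21 kg
- scoop_grip (a point): grip point on the upright wooden handle of the steel scoop, which stands on the table; 165 mm above its underside. Handle 18 mm (x) by 20 (y), square up from the rear of the pan, its top 200 above the underside; this point is on its centre line. z up along the handle; -x is forward, to the pan's open nose, which points more or less to the robot's left at the start. 0.22 to 0.31 kg
- scoop_nose (a point): middle of the scoop's front lip, on its underside, 81 mm ahead (-x) of the handle's centre line, 165 below scoop_grip; same axes. The pan is 90 mm long (x), 74 wide (y), floor 2 thick, open in front; side walls 32 high and 3 thick start 21 behind the nose, rear wall 36 high; inside 68 wide, 72 long ahead of the handle
- scoop_base (a point): balance point on the scoop's underside, 24 mm ahead (-x) of the handle's centre line and 57 behind the nose: to be brought over the middle of the riser; axes as scoop_grip
- riser_top (a point): middle of the top of the narrow raised block (riser), fixed, dark wood, 50 by 50 mm and 70 high; z up
- tray: fixed open wooden tray, 200 (x) by 170 (y) mm outside and 34 high, walls and floor 7 thick; origin under its middle, z up
- s1_c (a point): a polished flat-sided pebble, about 31 mm across and 21 thick, 30 g, slippery on the glass and steel (friction about 0.3); point at its centre; starts lying in the jar, towards its low end. It may be absent.
- s2_c (a point): a polished flat-sided pebble, about 31 mm across and 21 thick, 30 g, slippery on the glass and steel (friction about 0.3); point at its centre; starts lying in the jar, towards its low end. It may be absent.
- s3_c (a point): a polished flat-sided pebble, about 31 mm across and 21 thick, 30 g, slippery on the glass and steel (friction about 0.3); point at its centre; starts lying in the jar, towards its low end. It may be absent.
- s4_c (a point): a polished flat-sided pebble, about 31 mm across and 21 thick, 30 g, slippery on the glass and steel (friction about 0.3); point at its centre; starts lying in the jar, towards its low end. It may be absent.
- s5_c (a point): a polished flat-sided pebble, about 31 mm across and 21 thick, 30 g, slippery on the glass and steel (friction about 0.3); point at its centre; starts lying in the jar, towards its low end. It may be absent.
- s6_c (a point): a polished flat-sided pebble, about 31 mm across and 21 thick, 30 g, slippery on the glass and steel (friction about 0.3); point at its centre; starts lying in the jar, towards its low end. It may be absent.
- shell_bowl: bystander, to be left alone: dark coconut-shell bowl, 100 mm across, 50 high; origin under its middle
- quartz: bystander, to be left alone: pale lump of quartz, 90 mm across, 85 high; origin under its middle
- figure: bystander, to be left alone: turned wooden figure, 60 mm across, 115 high; origin under its middle
Things that resemble listed ones, but are neither listed nor needed, are in the scene too. Leave any blue look-alike of the part that bears riser_top alone. Leave any green look-alike of the part that bears lid_knob alone.

How it is judged (in metres and radians):
On the way, in this order (a step that is already met when the one before it is completed fails the run):
1. the lid is off the jar and lies flat, let go, on the table (height (world z) of lid_knob below 0.045 m and angle between lid_knob's own z axis and vertical below 0.15 rad and contact force between the fingers and lid below 0.1 N), for 0.2 s.
2. the scoop is inside the jar, nose angled down by at least 0.25 rad (x of scoop_nose in the frame of jar_mouth between -0.12 and 0.07 m and y of scoop_nose in the frame of jar_mouth between -0.045 and 0.045 m and z of scoop_nose in the frame of jar_mouth below -0.04 m and angle between scoop_nose's own z axis and vertical above 0.25 rad), for 0.1 s.
3. the scoop, level to within 0.5 rad, is lifted clear out of the jar with at least one stone in it (z of scoop_nose in the frame of jar_mouth above 0.01 m and angle between scoop_nose's own z axis and vertical below 0.5 rad and ((x of s1_c in the frame of scoop_nose between 0 and 0.075 m and y of s1_c in the frame of scoop_nose between -0.036 and 0.036 m and z of s1_c in the frame of scoop_nose between 0 and 0.06 m) or (x of s2_c in the frame of scoop_nose between 0 and 0.075 m and y of s2_c in the frame of scoop_nose between -0.036 and 0.036 m and z of s2_c in the frame of scoop_nose between 0 and 0.06 m) or (x of s3_c in the frame of scoop_nose between 0 and 0.075 m and y of s3_c in the frame of scoop_nose between -0.036 and 0.036 m and z of s3_c in the frame of scoop_nose between 0 and 0.06 m) or (x of s4_c in the frame of scoop_nose between 0 and 0.075 m and y of s4_c in the frame of scoop_nose between -0.036 and 0.036 m and z of s4_c in the frame of scoop_nose between 0 and 0.06 m) or (x of s5_c in the frame of scoop_nose between 0 and 0.075 m and y of s5_c in the frame of scoop_nose between -0.036 and 0.036 m and z of s5_c in the frame of scoop_nose between 0 and 0.06 m) or (x of s6_c in the frame of scoop_nose between 0 and 0.075 m and y of s6_c in the frame of scoop_nose between -0.036 and 0.036 m and z of s6_c in the frame of scoop_nose between 0 and 0.06 m))), for 0.1 s.
4. every stone is in the tray (x of s1_c in the frame of tray between -0.1 and 0.1 m and y of s1_c in the frame of tray between -0.085 and 0.085 m and z of s1_c in the frame of tray between 0.005 and 0.065 m and x of s2_c in the frame of tray between -0.1 and 0.1 m and y of s2_c in the frame of tray between -0.085 and 0.085 m and z of s2_c in the frame of tray between 0.005 and 0.065 m and x of s3_c in the frame of tray between -0.1 and 0.1 m and y of s3_c in the frame of tray between -0.085 and 0.085 m and z of s3_c in the frame of tray between 0.005 and 0.065 m and x of s4_c in the frame of tray between -0.1 and 0.1 m and y of s4_c in the frame of tray between -0.085 and 0.085 m and z of s4_c in the frame of tray between 0.005 and 0.065 m and x of s5_c in the frame of tray between -0.1 and 0.1 m and y of s5_c in the frame of tray between -0.085 and 0.085 m and z of s5_c in the frame of tray between 0.005 and 0.065 m and x of s6_c in the frame of tray between -0.1 and 0.1 m and y of s6_c in the frame of tray between -0.085 and 0.085 m and z of s6_c in the frame of tray between 0.005 and 0.065 m), for 0.2 s.
At the end, for the whole second after the job is handed in: Every stone rests in the tray; the scoop stands upright (0.1 rad) on the riser, balance point within 18 mm of its middle; the lid lies flat on the jar's rim, within 15 mm of centred and 0.15 rad of square; all let go and at rest; bystanders not moved 30 mm (all of step 4 and linear speed of each of s1, s2, s3, s4, s5, s6 below 0.03 m/s and horizontal distance between scoop_base and riser_top below 0.018 m and angle between scoop_base's own z axis and vertical below 0.1 rad and z of scoop_base in the frame of riser_top between -0.005 and 0.006 m and linear speed of each of scoop, lid below 0.02 m/s and horizontal distance between lid_knob and jar_mouth below 0.015 m and angle between the x axis of lid_knob and the x axis of jar_mouth, either way round below 0.15 rad and angle between lid_knob's own z axis and vertical below 0.05 rad and z of lid_knob in the frame of jar_mouth between 0.018 and 0.032 m); the robot touches nothing.
It fails at once if the shell_bowl is moved more than 30 mm (distance of shell_bowl from where it was at the start of the episode above 0.03 m).
It fails at once if the quartz is moved more than 30 mm (distance of quartz from where it was at the start of the episode above 0.03 m).
It fails at once if the figure is moved more than 30 mm (distance of figure from where it was at the start of the episode above 0.03 m).
Of s1, s2, s3, s4, s5, s6 only 4 to 6 are there at a start; the rules pass over those that are not, and their reading is None.
At some moment in a run one of lid may be knocked a few centimetres aside while the robot is not near it.
It also fails if it takes over 210 s, if anything falls off the work surface, if the arm or the gripper's body presses on something with over 40 N, if the wrist force passes 120 N, or if a joint passes its speed limit or range.

## Working session

There is one attempt and no reset: what is moved stays moved. The work goes in short steps, Python scripts to look and compute and a tool call to move; the robot and the scene stay as the last step left them, time stands still between calls to the robot, and variables do not carry over. Pictures are saved under pics/ and viewed, at most 14 in all, crops included, and the job is handed in when it is done.

Besides the shell and the picture viewer there is one more tool, called after "Call:" by a JSON object that holds its "op" and its "data". drive_tool: Moves the arm, as the interface text tells. Its arguments: {"type":"object","properties":{"motion":{"type":"array","items":{"type":"array"}},"grip_force":{"type":"number"}},"required":["motion"]}

```bash
ls; mkdir -p pics
cat > h.py <<'E'
import numpy as np, cv2
from station import status, get_image, robot
from scipy.spatial.transform import Rotation as R
def save(n,f): cv2.imwrite(f'pics/{n}.png',cv2.cvtColor(f,cv2.COLOR_RGB2BGR))
def tool():
    s=status.state(); w,x,y,z=s['eef_rot']; return np.array(s['tool_pos'],float),R.from_quat([x,y,z,w])
def cam(name):
    p,r=tool(); d=get_image(name)
    if name=='wrist':
        T=np.eye(4);T[:3,:3]=r.as_matrix();T[:3,3]=p
        d['wfc']=T@np.array(d['mount'])
    else: d['wfc']=np.linalg.inv(np.array(d['camera_from_world']))
    return d
def ray(d,u,v):
    a=np.array([(u-d['cx'])/d['fx'],-(v-d['cy'])/d['fy'],-1.]); return d['wfc'][:3,3],d['wfc'][:3,:3]@a
def plane(d,u,v,z):
    o,a=ray(d,u,v); return (o+a*(z-o[2])/a[2])[:3].round(1)
def proj(d,P):
    c=np.linalg.inv(d['wfc'])@np.append(P,1); return np.array([d['cx']-d['fx']*c[0]/c[2],d['cy']+d['fy']*c[1]/c[2]]).round(1)
def pk(n,d):
    import pickle; pickle.dump(d,open(f'pics/{n}.pkl','wb'))
def ld(n):
    import pickle; return pickle.load(open(f'pics/{n}.pkl','rb'))
E
python3 - <<'E'
from h import *
for n in('scene','top'):
    d=cam(n); save(n+'0',d['frame']); pk(n+'0',d); print(n,[k for k in d],d['fx'],d['wfc'].round(2).tolist())
print(status.state())
E
```

```text
pics
scene ['frame', 'fx', 'fy', 'cx', 'cy', 'camera_from_world', 'wfc'] 562.5592796282018 [[-0.69, -0.54, 0.48, 1097.68], [0.72, -0.53, 0.44, 421.8], [0.01, 0.65, 0.76, 924.18], [0.0, 0.0, 0.0, 1.0]]
top ['frame', 'fx', 'fy', 'cx', 'cy', 'camera_from_world', 'wfc'] 530.1085287956834 [[-0.02, 1.0, -0.09, 478.77], [-1.0, -0.02, -0.0, -25.84], [-0.0, 0.09, 1.0, 1202.16], [0.0, 0.0, 0.0, 1.0]]
{'time_s': 0.1, 'joint_positions': array([ 1.06867966e+00,  3.79354063e-01,  1.73472893e+00,  1.55904043e-05,
        1.02851675e+00, -3.33021700e-02]), 'joint_velocities': array([ 0.0020287 , -0.00061411, -0.00061203,  0.00043472, -0.00244972,
        0.00060681]), 'joint_efforts': array([ 1.85771612e-03, -7.65033531e+01, -4.35297918e+01,  6.52773958e-02,
        3.98267841e-02, -2.27540653e-07]), 'tool_pos': array([316.12031738, 624.17358331, 238.35203304]), 'eef_rot': array([-1.39636692e-04,  2.32270372e-01,  9.72651130e-01, -4.83843895e-04]), 'force': array([0.19915431, 0.61429913, 0.15461336]), 'torque': array([-0.02968286, -0.01362165, -0.00657496]), 'grip_force': 0.0, 'gripper_width': 0.9978016925645542}
```

View pics/scene0.png

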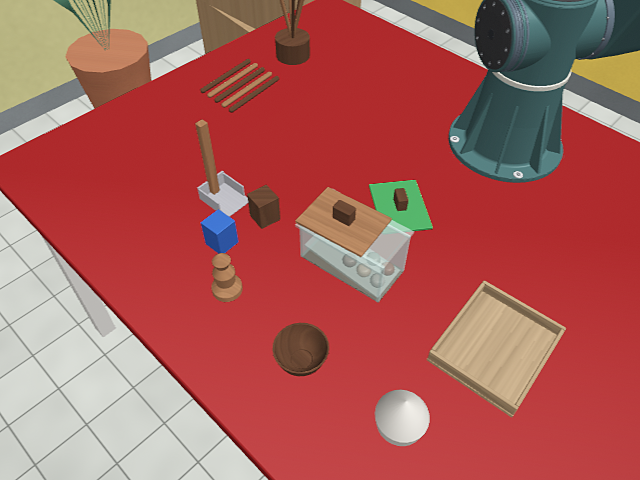

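View pics/top0.png

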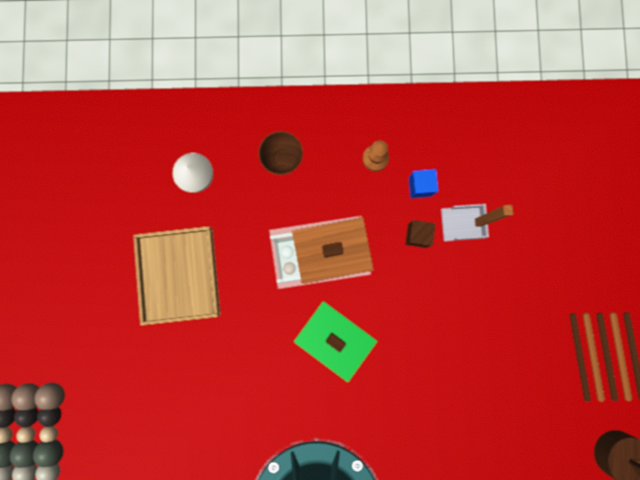

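The scene view shows:
- The wooden lid's knob at (344,212) on the jar. The green look-alike's knob is at (401,198).
- The dark riser at (264,207). The blue look-alike is at (220,232).
- The scoop handle at (207,160), the only scoop.
- The tray at (498,347), with stones at the jar's tray end near (368,268).

In the top view the lid knob is at (333,250), the riser at (420,234), the scoop pan at (465,223) and the tray at (176,276).

I choose the brown lid, the dark-wood riser and the steel scoop. Next I'll measure them and check with one crop.

Run:
```python
from h import *
d=ld('top0'); f=d['frame']; hsv=cv2.cvtColor(f,cv2.COLOR_RGB2HSV)
H,S,V=[hsv[...,i].astype(int) for i in range(3)]
red=((H<4)|(H>175))&(S>200)
m=(~red).astype(np.uint8)
n,l,st,c=cv2.connectedComponentsWithStats(m)
for i in range(1,n):
    if 150<st[i,4]<20000:
        ys,xs=np.where(l==i); print(st[i], c[i].round(1), np.median(hsv[l==i],0))
        pts=cv2.boxPoints(cv2.minAreaRect(np.c_[xs,ys].astype(np.float32)))
        if st[i,0]<520: print([plane(d,*p,0)[:2].tolist() for p in pts], pts.round(1).tolist())
lid=((H>4)&(H<16)&(S>100)&(V>110)).astype(np.uint8)
n,l,st,c=cv2.connectedComponentsWithStats(lid)
for i in range(1,n):
    if st[i,4]>150: print('lid?',st[i],c[i].round(1))
top=cv2.resize(f[150:330,120:520],None,fx=2,fy=2,interpolation=cv2.INTER_CUBIC); save('crop1',top)
```

```text
[ 259  131   44   44 1506] [280.2 152.6] [ 11. 172.  78.]
[[842.2, 115.3], [840.0, 15.5], [738.6, 17.4], [740.8, 116.4]] [[259.0, 131.0], [302.0, 131.0], [302.0, 174.0], [259.0, 174.0]]
[362 140  27  31 646] [375.9 155.8] [ 13. 177. 163.]
[[815.5, -123.2], [814.1, -183.4], [743.4, -181.0], [744.8, -121.1]] [[362.0, 140.0], [388.0, 140.0], [388.0, 170.0], [362.0, 170.0]]
[ 171  152   43   41 1381] [192.3 172.3] [ 24.  20. 195.]
[[797.1, 319.6], [794.9, 222.3], [701.2, 222.6], [703.3, 319.1]] [[171.0, 152.0], [213.0, 152.0], [213.0, 192.0], [171.0, 192.0]]
[407 168  33  31 849] [423.  183.1] [110. 222. 237.]
[[742.3, -222.7], [747.9, -293.7], [680.1, -297.5], [674.6, -226.8]] [[406.1000061035156, 170.10000610351562], [436.79998779296875, 167.0], [439.70001220703125, 196.0], [409.0, 199.10000610351562]]
[ 440  203   74   39 1978] [470.  220.7] [117.  14. 196.]
[[657.7, -295.9], [666.8, -462.7], [583.7, -464.4], [574.7, -298.6]] [[439.3999938964844, 205.6999969482422], [512.0999755859375, 200.10000610351562], [514.9000244140625, 236.1999969482422], [442.20001220703125, 241.8000030517578]
[... 1255 characters left out ...]
2. 177. 163.]
[624 312  16  87 489] [632.6 349.9] [ 11. 174.  84.]
[   0  382   65   98 5580] [ 30.1 431.2] [15. 43. 92.]
[[284.0, 697.4], [280.9, 554.9], [73.2, 550.0], [76.2, 690.0]] [[-0.0, 382.0], [64.0, 382.0], [64.0, 479.0], [0.0, 479.0]]
[ 595  431   45   49 1861] [618.6 455.2] [ 11. 172.  77.]
[ 254  438  125   42 3666] [315.9 462.6] [ 90. 120. 122.]
[[64.4, 134.7], [151.2, 133.8], [145.4, -138.8], [58.7, -136.0]] [[254.0, 479.0], [254.0, 438.0], [378.0, 438.0], [378.0, 479.0]]
lid? [362 140  27  31 600] [375.5 155.8]
lid? [ 292  217   82   67 3751] [332.5 250.1]
lid? [133 226  88 100 374] [162.9 277.6]
lid? [583 313  22  89 664] [593.3 357.2]
lid? [610 312  22  89 674] [620.4 356.4]
```

View pics/crop1.png

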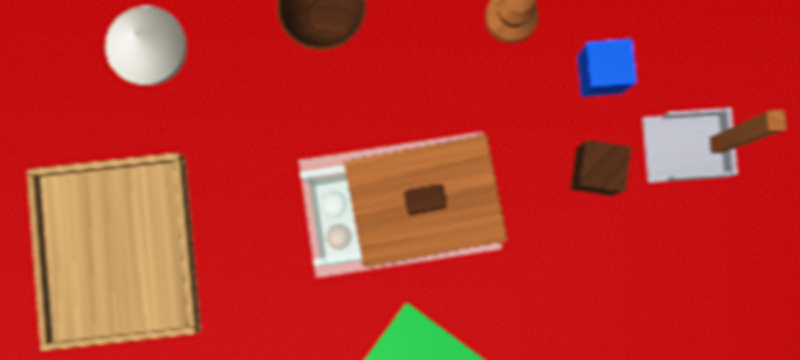

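Run:
```python
from h import *
d=ld('top0')
g=lambda u,v,z: plane(d,u/2+120-.25,v/2+150-.25,z)[:2]
def ang(a,b): return np.degrees(np.arctan2(*(b-a)[::-1])).round(1)
L=[g(*p,120) for p in((345,160),(487,132),(506,241),(363,268))]
print('lid',np.mean(L,0),[np.linalg.norm(L[i]-L[i-1]).round() for i in range(4)],ang(L[0],L[1]),ang(L[3],L[2]))
print('knob',g(425,199,154))
J=[g(*p,112) for p in((298,158),(313,277),(501,248),(484,131))]
print('jar',J,np.mean(J,0),[np.linalg.norm(J[i]-J[i-1]).round() for i in range(4)],ang(J[1],J[2]),ang(J[0],J[3]))
T=[g(*p,34) for p in((26,170),(182,154),(199,331),(42,349))]
print('tray',np.mean(T,0),[np.linalg.norm(T[i]-T[i-1]).round() for i in range(4)],ang(T[1],T[2]),ang(T[0],T[3]),ang(T[0],T[1]))
h=g(777,121,200); n=(g(642,117,2)+g(648,182,2))/2
print('handle',h,'nose',n,np.linalg.norm(h-n),'dir nose->handle',ang(n,h), 'lip',np.linalg.norm(g(642,117,2)-g(648,182,2)))
Rr=[g(*p,70) for p in((583,141),(631,147),(624,194),(577,189))]
print('riser',Rr,np.mean(Rr,0),ang(Rr[0],Rr[1]))
```

```text
lid [553.875 -46.2  ] [np.float64(112.0), np.float64(149.0), np.float64(113.0), np.float64(148.0)] -80.1 -80.6
knob [552.5 -45.3]
jar [array([600.8,  84.2]), array([478. ,  70.4]), array([ 503.3, -122.8]), array([ 624.7, -108.9])] [551.7   -19.275] [np.float64(195.0), np.float64(124.0), np.float64(195.0), np.float64(122.0)] -82.5 -82.9
tray [512.025 297.725] [np.float64(198.0), np.float64(174.0), np.float64(196.0), np.float64(172.0)] -174.7 -174.2 -85.4
handle [ 616.3 -381.7] nose [ 614.2 -300. ] 81.72698452775556 dir nose->handle -88.5 lip 74.68681275834444
riser [array([ 617.1, -218.2]), array([ 609.4, -269.5]), array([ 559. , -259.9]), array([ 565.5, -209.8])] [ 587.75 -239.35] -98.5
```

The crop confirms the choices: brown lid with a dark knob at (425,199) on the glass jar, dark riser at (602,167), scoop pan nose at (645,150). All measured sizes match the given ones (lid 112×149, tray 198×173, nose to handle 82). Next I'll write a move planner and reach for the lid.

```bash
cat >> h.py <<'E'
def down(psi,lean=0,axis=0):
    """tool down, tool y at world yaw psi; then lean (deg) about horizontal world axis at yaw `axis`"""
    s,c=np.sin(np.radians(psi)),np.cos(np.radians(psi))
    M=R.from_matrix(np.array([[-s,c,0],[c,s,0],[0,0,-1.]]))
    a=np.radians(axis); return R.from_rotvec(np.radians(lean)*np.array([np.cos(a),np.sin(a),0]))*M
def plan(p1,r1,n,start=None):
    """rows for straight-line motion; returns the pose reached by the rounded rows"""
    p,r=start or tool(); p0,r0=p,r; p1=np.array(p1,float); rv=(r0.inv()*r1).as_rotvec()
    for i in range(1,n+1):
        pt=p0+(p1-p0)*i/n; rt=r0*R.from_rotvec(rv*i/n)
        sh=r.inv().apply(pt-p).round(1); w=np.degrees((r.inv()*rt).as_rotvec()).round(1)
        print([sh.tolist(),w.tolist()]); p=p+r.apply(sh); r=r*R.from_rotvec(np.radians(w))
    print('->',p.round(1)); return p,r
E
python3 - <<'E'
from h import *
q=plan([553,-46,220],down(9.7),13)
E
```

```text
[[-39.5, -37.8, 1.4], [-0.0, 0.0, 4.1]]
[[-42.2, -34.8, 1.5], [-0.0, 0.0, 4.1]]
[[-44.5, -31.7, 1.4], [-0.0, 0.0, 4.1]]
[[-46.7, -28.5, 1.5], [-0.0, 0.0, 4.1]]
[[-48.6, -25.0, 1.4], [-0.0, 0.0, 4.2]]
[[-50.3, -21.5, 1.5], [-0.0, 0.0, 4.1]]
[[-51.7, -17.7, 1.4], [-0.0, 0.0, 4.1]]
[[-52.9, -14.1, 1.5], [-0.0, 0.0, 4.1]]
[[-53.7, -10.2, 1.4], [-0.0, 0.0, 4.1]]
[[-54.3, -6.3, 1.5], [-0.0, 0.0, 4.1]]
[[-54.6, -2.5, 1.4], [-0.0, 0.0, 4.1]]
[[-54.7, 1.5, 1.5], [-0.0, 0.0, 4.1]]
[[-54.4, 5.3, 1.4], [-0.0, 0.0, 4.1]]
-> [553. -46. 220.]
```

Call:
{"op": "drive_tool", "data": {"motion": [[-1,[-39.5,-37.8,1],[0,0,0]],[-1,[-39.5,-37.8,1],[0,0,0]],[-1,[-39.5,-37.8,1],[0,0,0]],[-1,[-39.5,-37.8,1],[0,0,0]],[-1,[-39.5,-37.8,1],[0,0,0]],[-1,[-39.5,-37.8,1],[0,0,0]],[-1,[-39.5,-37.8,1],[0,0,0]],[-1,[-39.5,-37.8,1],[0,0,0]]]}}

```text
time_s: 1.1
tool_pos: [461.8, 210.2, 230.9]
eef_rot: [0.0, 0.232, 0.973, -0.0]
force: [1.0, 0.6, -0.4]
gripper_width: 0.997
grip_force: 0.0
```

Call:
{"op": "drive_tool", "data": {"motion": [[-1,[-39.5,-37.8,1],[0,0,9]],[-1,[-51.7,-31.2,1],[0,0,9]],[-1,[-45,-31,1],[0,0,9]],[-1,[-45,-15,1],[0,0,9]],[-1,[-45,-5,1],[0,0,9]],[-1,[0,0,0],[0,0,9]],[-1,[0,0,0],[0,0,0]]]}}

```text
time_s: 1.98
tool_pos: [543.7, -36.8, 225.6]
eef_rot: [-0.0, 0.648, 0.761, -0.0]
force: [-0.2, 0.7, 0.3]
gripper_width: 0.999
grip_force: 0.0
```

Run:
```python
from h import *
q=plan([553,-46,220],down(9.7),2)
d=cam('wrist'); save('w1',d['frame']); pk('w1',d)
f=d['frame'];hsv=cv2.cvtColor(f,cv2.COLOR_RGB2HSV)
print(proj(d,[553,-46,154]), d['wfc'][:3,3])
```

```text
[[-5.3, 3.9, 2.8], [-0.0, -0.0, -0.3]]
[[-5.3, 3.8, 2.8], [-0.0, -0.0, -0.3]]
-> [553. -46. 220.]
[333.3 278.5] [531.74404059  46.21602376 371.68701157]
```

View pics/w1.png

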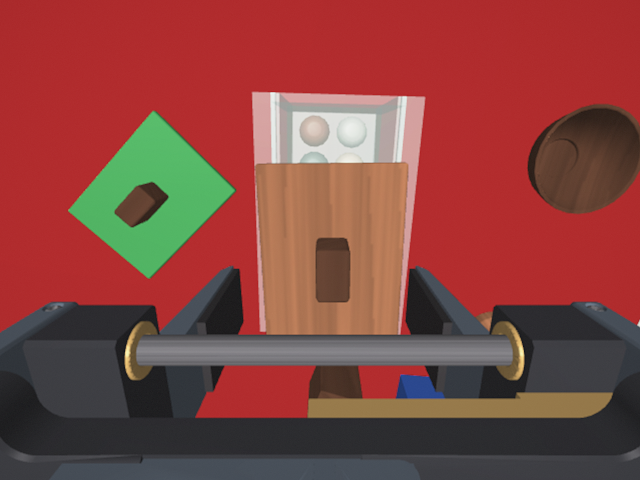

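The wrist view shows the wooden lid's knob top at (333,271), predicted (333,278). The lid edges are square to the jaws and stones are visible at (314,130), (351,131) and below. Now I'll grip the lid.

Call:
{"op": "drive_tool", "data": {"motion": [[-1,[-8,7.7,20],[0,0,0]],[-1,[0,0,35],[0,0,0]],[-1,[0,0,20],[0,0,0]],[0.5,[0,0,0],[0,0,0]],[1,[0,0,0],[0,0,0]],[1,[0,0,0],[0,0,0]],[1,[0,0,0],[0,0,0]],[1,[0,0,0],[0,0,0]]], "grip_force": 30}}

```text
time_s: 3.02
tool_pos: [552.9, -43.1, 151.3]
eef_rot: [0.0, 0.648, 0.761, 0.0]
force: [-0.3, -0.3, 0.7]
gripper_width: 0.487
grip_force: 0.0
```

Run:
```python
from h import *
p,r=tool(); print(p,status.state()['gripper_width'])
q=plan(p+[0,0,55],r,2)
q=plan([430,-262,q[0][2]],down(0),7,q)
q=plan([430,-262,38.5],down(0),5,q)
```

```text
[552.89099968 -43.1403701  151.29684696] 0.4867861001549505
[[-0.0, 0.0, -27.5], [0.0, 0.0, 0.0]]
[[-0.0, 0.0, -27.5], [0.0, 0.0, 0.0]]
-> [552.9 -43.1 206.3]
[[-28.1, -22.3, -0.0], [0.0, 0.0, 1.3]]
[[-28.6, -21.7, -0.0], [0.0, 0.0, 1.3]]
[[-29.0, -21.0, -0.0], [0.0, 0.0, 1.3]]
[[-29.5, -20.3, -0.0], [0.0, 0.0, 1.3]]
[[-30.0, -19.7, -0.0], [0.0, 0.0, 1.3]]
[[-30.5, -18.9, -0.0], [0.0, 0.0, 1.3]]
[[-30.8, -18.3, -0.1], [0.0, 0.0, 1.3]]
-> [ 430.  -262.   206.3]
[[0.0, -0.0, 33.6], [0.0, 0.0, 0.0]]
[[0.0, -0.0, 33.5], [0.0, 0.0, 0.0]]
[[0.0, -0.1, 33.6], [0.0, 0.0, 0.0]]
[[0.0, 0.0, 33.6], [0.0, 0.0, 0.0]]
[[0.0, -0.0, 33.5], [0.0, 0.0, 0.0]]
-> [ 430.  -262.    38.5]
```

Call:
{"op": "drive_tool", "data": {"motion": [[1,[0,0,0],[0,0,0]],[1,[0,0,0],[0,0,0]],[1,[0,0,0],[0,0,0]],[1,[0,0,0],[0,0,0]],[1,[0,0,0],[0,0,0]]]}}

```text
time_s: 3.65
tool_pos: [552.7, -43.1, 150.9]
eef_rot: [-0.0, 0.649, 0.761, -0.0]
force: [-2.2, -0.2, 1.0]
gripper_width: 0.262
grip_force: 30.0
```

Call:
{"op": "drive_tool", "data": {"motion": [[1,[0,0,-15],[0,0,0]],[1,[0,0,-40],[0,0,0]],[1,[-28.5,-22,0],[0,0,1.5]],[1,[-28.5,-21.5,0],[0,0,1.5]],[1,[-29,-21,0],[0,0,1.5]],[1,[-29.5,-20.5,0],[0,0,1.5]],[1,[-30,-20,0],[0,0,1.5]],[1,[-30.5,-19,0],[0,0,1.5]]]}}

```text
time_s: 4.65
tool_pos: [445.3, -231.1, 206.9]
eef_rot: [0.0, 0.707, 0.708, 0.0]
force: [0.9, -0.5, -0.4]
gripper_width: 0.26
grip_force: 30.0
```

Call:
{"op": "drive_tool", "data": {"motion": [[1,[-31,-18,0],[0,0,0]],[1,[0,0,33],[0,0,0]],[1,[0,0,40],[0,0,0]],[1,[0,0,40],[0,0,0]],[1,[0,0,35],[0,0,0]],[1,[0,0,13],[0,0,0]],[1,[0,0,5],[0,0,0]],[1,[0,0,0],[0,0,0]]]}}

```text
time_s: 5.65
tool_pos: [428.4, -261.5, 40.8]
eef_rot: [0.001, 0.706, 0.708, 0.0]
force: [0.1, -0.4, -1.6]
gripper_width: 0.261
grip_force: 30.0
```

Call:
{"op": "drive_tool", "data": {"motion": [[1,[0,0,1],[0,0,0]],[1,[0,0,1],[0,0,0]],[0,[0,0,0],[0,0,0]],[-1,[0,0,0],[0,0,0]],[-1,[0,0,0],[0,0,0]],[-1,[0,0,-15],[0,0,0]],[-1,[0,0,-50],[0,0,0]],[-1,[0,0,-55],[0,0,0]]]}}

```text
time_s: 6.65
tool_pos: [427.4, -260.8, 159.8]
eef_rot: [-0.0, 0.706, 0.708, -0.0]
force: [0.4, 0.1, -0.4]
gripper_width: 0.884
grip_force: 0.0
```

Run:
```python
from h import *
# scoop handle grip: tool y along scoop x (world y, psi=-88.5 or 91.5)
d=cam('top'); save('t1',d['frame']); pk('t1',d)
p,r=tool(); print(p, status.state()['joint_positions'].round(2))
q=plan([p[0],p[1],290],down(0),3)
q=plan([616,-382,290],down(-88.5),9,q)
```

```text
[ 430.21970439 -262.65713894  166.52929052] [-0.59  0.18  2.16  0.    0.79 -0.6 ]
[[-0.2, 0.3, -41.2], [0.1, 0.1, 0.0]]
[[-0.1, 0.1, -41.1], [0.1, 0.1, 0.1]]
[[0.0, 0.1, -41.2], [0.1, 0.0, 0.0]]
-> [ 430.2 -262.7  290. ]
[[-13.3, 20.6, 0.0], [0.0, -0.0, 9.8]]
[[-9.5, 22.6, 0.1], [0.0, -0.0, 9.9]]
[[-5.6, 23.9, -0.0], [0.0, -0.0, 9.8]]
[[-1.4, 24.5, 0.0], [0.0, -0.0, 9.9]]
[[2.9, 24.4, 0.0], [0.0, -0.0, 9.8]]
[[6.9, 23.5, 0.1], [0.0, -0.0, 9.8]]
[[10.9, 22.0, 0.0], [0.0, -0.0, 9.9]]
[[14.5, 19.8, 0.0], [0.0, -0.0, 9.8]]
[[17.6, 17.1, 0.1], [0.0, -0.0, 9.8]]
-> [ 616. -382.  290.]
```

```bash
cat >> h.py <<'E'
def wrist_angles(rw,q1,s):
    M=(R.from_euler('ZY',[q1,s])).inv()*rw
    q4,q5,q6=M.as_euler('ZYZ'); w=lambda a:(a+np.pi)%(2*np.pi)-np.pi
    return np.round([q4,q5,w(q6-np.pi/2)],2), np.round([w(q4+np.pi),-q5,w(q6+np.pi/2)],2)
E
python3 - <<'E'
from h import *
s=status.state(); j=s['joint_positions']; p,r=tool()
print(j.round(3), wrist_angles(r,j[0],j[1]+j[2]))
# lean about the axis that tips nose down. nose dir yaw nd ; top leans toward nose: axis = nd+90
for nm,nd,q1,ss in(('jar20',97.5,0,2.1),('tray',97.5,.6,2.1),('tray60',60,.6,2.1),('tray80',80,.65,2.1)):
  for psi in(nd-180,nd):
    for lean in(20,60):
      print(nm,psi,lean,wrist_angles(down(psi,lean,nd+90),q1,ss)[0])
q=plan([430,-262,290],down(0),2); q=plan([616,-382,290],down(91.5),9,q)
E
```

```text
[-0.594  0.177  2.164  0.     0.794 -0.597] (array([ 0.  ,  0.79, -0.6 ]), array([-3.14, -0.79,  2.54]))
jar20 -82.5 20 [-0.41  1.03  1.65]
jar20 -82.5 60 [-1.16  1.21  1.99]
jar20 97.5 20 [-0.41  1.03 -1.49]
jar20 97.5 60 [-1.16  1.21 -1.15]
tray -82.5 20 [-0.33  1.22  2.18]
tray -82.5 60 [-0.89  1.66  2.26]
tray 97.5 20 [-0.33  1.22 -0.96]
tray 97.5 60 [-0.89  1.66 -0.88]
tray60 -120 20 [-0.15  1.36  2.75]
tray60 -120 60 [-0.43  2.01  2.72]
tray60 60 20 [-0.15  1.36 -0.39]
tray60 60 60 [-0.43  2.01 -0.42]
tray80 -100 20 [-0.24  1.31  2.49]
tray80 -100 60 [-0.66  1.87  2.48]
tray80 80 20 [-0.24  1.31 -0.65]
tray80 80 60 [-0.66  1.87 -0.66]
[[0.1, 0.3, -61.7], [0.2, 0.1, 0.1]]
[[0.2, 0.0, -61.8], [0.1, 0.1, 0.0]]
-> [ 430. -262.  290.]
[[-13.4, 20.7, 0.0], [0.0, 0.0, -10.2]]
[[-16.7, 17.9, 0.1], [0.0, 0.0, -10.1]]
[[-19.7, 14.8, -0.0], [-0.0, 0.0, -10.2]]
[[-22.0, 11.0, 0.0], [-0.0, 0.0, -10.1]]
[[-23.6, 7.0, 0.0], [-0.0, 0.0, -10.2]]
[[-24.5, 2.7, 0.1], [-0.0, 0.0, -10.2]]
[[-24.5, -1.7, 0.0], [-0.0, 0.0, -10.1]]
[[-23.9, -5.9, 0.0], [-0.0, 0.0, -10.2]]
[[-22.4, -10.1, 0.1], [-0.0, 0.1, -10.2]]
-> [ 616. -382.  290.]
```

Call:
{"op": "drive_tool", "data": {"motion": [[-1,[0,0,-60],[0,0,0]],[-1,[0,0,-62],[0,0,0]],[-1,[-13.4,20.7,0],[0,0,-10.2]],[-1,[-16.7,17.9,0],[0,0,-10.2]],[-1,[-19.7,14.8,0],[0,0,-10.2]],[-1,[-22,11,0],[0,0,-10.2]],[-1,[-23.6,7,0],[0,0,-10.2]],[-1,[-24.5,2.7,0],[0,0,-10.2]]]}}

```text
time_s: 7.7
tool_pos: [552.7, -341.0, 280.9]
eef_rot: [0.0, 0.245, 0.97, -0.0]
force: [-0.3, -0.6, 0.4]
gripper_width: 0.999
grip_force: 0.0
```

Call:
{"op": "drive_tool", "data": {"motion": [[-1,[-24.5,-1.7,0],[0,0,-10.2]],[-1,[-23.9,-5.9,0],[0,0,-10.2]],[-1,[-22.4,-10,0],[0,0,-10]],[-1,[0,0,0],[0,0,0]],[-1,[0,0,0],[0,0,0]]]}}

```text
time_s: 8.32
tool_pos: [613.9, -379.9, 280.3]
eef_rot: [-0.0, -0.014, 1.0, 0.0]
force: [-0.6, -0.6, 0.1]
gripper_width: 1.003
grip_force: 0.0
```

Run:
```python
from h import *
print(tool()[0], status.state()['joint_positions'].round(2))
q=plan([616,-382,290],down(91.5),1)
d=cam('wrist'); save('w2',d['frame']); pk('w2',d)
print(proj(d,[616.3,-381.7,200]),proj(d,[614.2,-300,2]))
t=ld('t1'); save('c2',t['frame'][150:400,120:520].repeat(2,0).repeat(2,1))
```

```text
[ 613.85013017 -379.89122697  280.3137463 ] [-0.59  0.37  1.66 -0.    1.11 -2.19]
[[-2.1, -2.2, -9.7], [0.0, -0.0, 0.1]]
-> [ 616. -382.  290.]
[321.4 261.4] [387.  206.3]
```

View pics/w2.png

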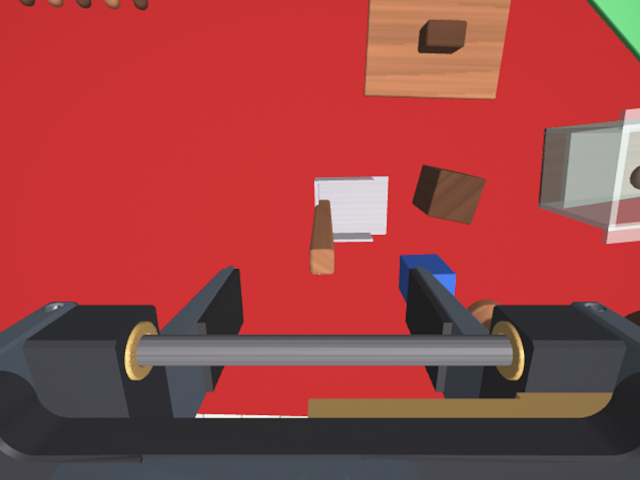

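View pics/c2.png

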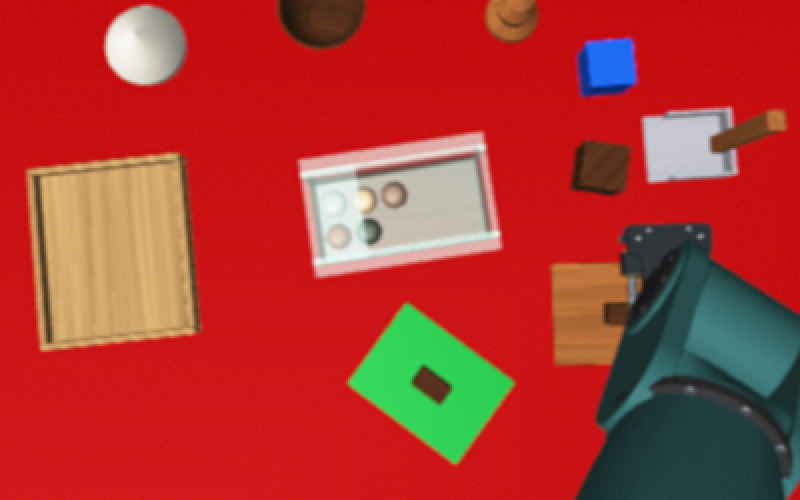

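The wrist view shows the handle top at (322,262) and the nose middle at (387,206), both as predicted. The lid lies flat near the top right. The top crop shows five stones in the jar at (335,203), (365,199), (394,194), (340,236) and (369,231). Next I'll grip the handle.

Call:
{"op": "drive_tool", "data": {"motion": [[-1,[-2,-2,20],[0,0,0]],[-1,[0,0,45],[0,0,0]],[-1,[0,0,40],[0,0,0]],[0.3,[0,0,5],[0,0,0]],[1,[0,0,0],[0,0,0]],[1,[0,0,0],[0,0,0]],[1,[0,0,0],[0,0,0]],[1,[0,0,0],[0,0,0]]], "grip_force": 60}}

```text
time_s: 9.38
tool_pos: [616.7, -382.4, 170.7]
eef_rot: [0.0, -0.015, 1.0, -0.0]
force: [0.0, 0.2, 0.7]
gripper_width: 0.482
grip_force: 0.0
```

Call:
{"op": "drive_tool", "data": {"motion": [[1,[0,0,0],[0,0,0]],[1,[0,0,0],[0,0,0]],[1,[0,0,0],[0,0,0]],[1,[0,0,0],[0,0,0]],[1,[0,0,0],[0,0,0]],[1,[0,0,0],[0,0,0]],[1,[0,0,0],[0,0,0]]]}}

```text
time_s: 10.25
tool_pos: [616.4, -382.2, 169.9]
eef_rot: [-0.0, -0.015, 1.0, 0.0]
force: [-0.4, -0.2, 0.5]
gripper_width: 0.194
grip_force: 60.0
```

```bash
cat >> h.py <<'E'
JY=-82.9; JM=np.array([554.8,-44.1,112.]); NOSE=np.array([0,81,170.])
RJ=R.from_euler('z',JY,degrees=True)
def tcp(nose_jar,th,nd=JY+180,world=False):
    """TCP pose that puts the nose at nose_jar (jar_mouth frame or world) at nose-down th deg"""
    r=down(nd,th,nd+90); P=np.array(nose_jar,float) if world else JM+RJ.apply(nose_jar)
    return P-r.apply(NOSE),r
def nose(): 
    p,r=tool(); P=p+r.apply(NOSE); j=RJ.inv().apply(P-JM); return P.round(1), j.round(1), np.degrees(r.as_matrix()@[0,0,-1]).round(1), round(np.degrees(np.arctan2((RJ.inv()*r).as_matrix()[0,2],-(RJ.inv()*r).as_matrix()[2,2])),1)
def floor(x): return -106+(x+115)*np.tan(np.radians(10))
E
python3 - <<'E'
from h import *
d=ld('t1')
for u,v in((335,203),(365,199),(394,194),(340,236),(369,231),(468,151),(489,234),(459,157)):
    x=-60
    for k in range(4):
        P=plane(d,u/2+119.75,v/2+149.75,112+floor(x)+11); j=RJ.inv().apply(P-JM); x=j[0]
    print(u,v,j.round())
print(nose())
p,r=tool()
q=plan(p+[0,0,165],r,4)
q=plan(*tcp([-12,0,40],0),7,q)
q=plan(*tcp([-15,0,40],34),4,q)
E
```

```text
335 203 [-96.  17. -92.]
365 199 [-62.  16. -86.]
394 194 [-29.  16. -80.]
340 236 [-95. -20. -91.]
369 231 [-62. -20. -86.]
468 151 [ 58.  50. -64.]
489 234 [ 67. -43. -63.]
459 157 [ 48.  45. -66.]
(array([ 6.140e+02, -3.012e+02, -1.000e-01]), array([ 262.4,   26.9, -112.1]), array([ 0. , -0. , 57.3]), np.float64(-0.0))
[[0.0, 0.0, -41.2], [0.0, 0.0, 0.0]]
[[0.0, 0.0, -41.3], [0.0, 0.0, 0.0]]
[[0.0, 0.0, -41.2], [0.0, 0.0, 0.0]]
[[0.0, 0.0, -41.3], [0.0, 0.0, 0.0]]
-> [ 616.4 -382.2  334.9]
[[6.4, 38.7, 1.8], [0.0, -0.0, -0.8]]
[[5.9, 38.8, 1.9], [0.0, -0.0, -0.7]]
[[5.4, 38.9, 1.8], [0.0, -0.0, -0.8]]
[[4.8, 39.0, 1.9], [0.0, -0.0, -0.8]]
[[4.4, 39.0, 1.8], [0.0, -0.0, -0.7]]
[[3.8, 39.1, 1.9], [0.0, -0.0, -0.8]]
[[3.3, 39.1, 1.8], [0.0, -0.0, -0.8]]
-> [ 563.3 -112.6  322. ]
[[-0.0, 28.0, -4.1], [8.5, 0.0, 0.0]]
[[-0.0, 27.0, -8.1], [8.5, 0.0, 0.0]]
[[-0.1, 25.6, -12.1], [8.5, 0.0, 0.0]]
[[0.0, 23.5, -15.7], [8.5, 0.0, 0.0]]
-> [549.5  -1.5 338.3]
```

Call:
{"op": "drive_tool", "data": {"motion": [[1,[0,0,-30],[0,0,0]],[1,[0,0,-45],[0,0,0]],[1,[0,0,-45],[0,0,0]],[1,[0,0,-45],[0,0,0]],[1,[6.4,38.7,2],[0,0,-0.8]],[1,[5.9,38.8,2],[0,0,-0.8]],[1,[5.4,38.9,2],[0,0,-0.8]],[1,[4.8,39,2],[0,0,-0.8]]]}}

```text
time_s: 11.25
tool_pos: [585.4, -226.9, 326.6]
eef_rot: [-0.0, -0.043, 0.999, 0.0]
force: [-0.0, 0.9, -2.1]
gripper_width: 0.199
grip_force: 60.0
```

Call:
{"op": "drive_tool", "data": {"motion": [[1,[4.4,39,1.8],[0,0,-0.8]],[1,[3.8,39.1,1.8],[0,0,-0.8]],[1,[3.3,39.1,1.8],[0,0,-0.8]],[1,[0,28,-4],[8.5,0,0]],[1,[0,27,-8],[8.5,0,0]],[1,[0,25.6,-12],[8.5,0,0]],[1,[0,23.5,-16],[8.5,0,0]],[1,[0,0,0],[0,0,0]]]}}

```text
time_s: 12.25
tool_pos: [548.1, 1.1, 336.9]
eef_rot: [0.019, -0.063, 0.954, -0.292]
force: [-0.6, -0.1, -2.4]
gripper_width: 0.195
grip_force: 60.0
```

Run:
```python
from h import *
print(nose(), status.state()['joint_positions'].round(2))
q=plan(*tcp([-9,0,30],40),1)
q=plan(*tcp([-9,0,-84],40),5,q)
d=cam('wrist'); save('w3',d['frame']); pk('w3',d)
for P in ([-65,42,0],[-65,-42,0],[65,42,0],[65,-42,0],[-117,42,0]): print(proj(d,JM+RJ.apply(P)))
```

```text
(array([551.6, -26.9, 150.7]), array([-17.5,  -1.1,  38.7]), array([-4.2, 31.8, 47.5]), np.float64(34.1)) [ 0.21  0.07  2.01 -0.64  1.2  -1.21]
[[-1.2, 15.8, 4.6], [5.9, 0.2, 0.4]]
-> [547.9  11.6 324.3]
[[0.0, 14.7, 17.5], [0.0, 0.0, 0.0]]
[[0.0, 14.6, 17.4], [0.0, 0.0, 0.0]]
[[0.0, 14.7, 17.5], [0.0, 0.0, 0.0]]
[[0.0, 14.6, 17.5], [0.0, 0.0, 0.0]]
[[0.0, 14.7, 17.4], [0.0, 0.0, 0.0]]
-> [547.9  11.7 210.3]
[464.3 266.3]
[475.9 182.8]
[352.2 243.5]
[354.5 173.5]
[522.8 278.1]
```

View pics/w3.png

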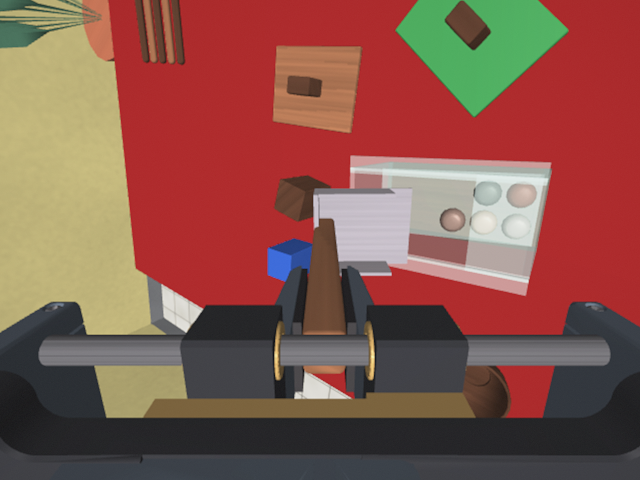

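Run:
```python
from h import *
d=ld('w3')
for P in ([-121,59,0],[-121,-59,0],[71,-59,0]): print(proj(d,JM+RJ.apply(P)))
for uv in((527,294),(550,163),(350,156)): print(RJ.inv().apply(plane(d,*uv,112)-JM).round(1))
r=tool()[1]; 
print(proj(d,nose()[0]+r.apply([37,0,0])),proj(d,nose()[0]-r.apply([37,0,0])))
```

```text
[524.3 295.8]
[550.2 167.9]
[350.4 158. ]
[-122.8   56.6    0. ]
[-120.2  -62.9    0. ]
[ 71.6 -61.1   0. ]
[410.9 187.4] [405.2 262.2]
```

The wrist view shows the lip corners at (411,188) and (409,265), as modelled. The jar corner at (550,163) is about 2 mm towards jar -y, so I'll correct by that. The five stones are in the 2+2+1 pattern. Next I'll tilt to 40° and lower in.

```bash
sed -i 's/^JM=.*//; s/; JM=np.array(\[554.8,-44.1,112.\])/; JM=np.array([553.3,-44.3,112.])/' h.py; grep -n JM= h.py
python3 - <<'E'
from h import *
q=plan(*tcp([-9,0,30],40),1)
q=plan(*tcp([-9,0,-80],40),5,q)
E
```

```text
41:JY=-82.9; JM=np.array([553.3,-44.3,112.]); NOSE=np.array([0,81,170.])
[[0.4, 16.9, 4.1], [6.1, 0.2, 0.4]]
-> [546.3  11.5 324.3]
[[0.0, 14.2, 16.8], [-0.0, -0.0, -0.0]]
[[0.0, 14.1, 16.9], [-0.0, -0.0, -0.0]]
[[0.0, 14.2, 16.8], [-0.0, -0.0, -0.0]]
[[0.0, 14.1, 16.8], [-0.0, -0.0, -0.0]]
[[0.0, 14.2, 16.9], [-0.0, -0.0, -0.0]]
-> [546.4  11.5 214.3]
```

Call:
{"op": "drive_tool", "data": {"motion": [[1,[0.4,16.9,4],[6,0.2,0.4]],[1,[0,0,0],[0,0,0]],[1,[0,14.2,16.8],[0,0,0]],[1,[0,14.2,16.8],[0,0,0]],[1,[0,14.2,16.8],[0,0,0]],[1,[0,14.2,16.8],[0,0,0]],[1,[0,0,0],[0,0,0]]]}}

```text
time_s: 13.18
tool_pos: [545.9, 10.1, 234.9]
eef_rot: [0.02, -0.057, 0.938, -0.342]
force: [-0.4, -0.1, -2.0]
gripper_width: 0.192
grip_force: 60.0
```

Run:
```python
from h import *
print(nose(), status.state()['force'].round(1))
q=plan(*tcp([-9,0,-83],40),2)
q=plan(*tcp([-30,0,floor(-30)+1],14),4,q)
q=plan(*tcp([-110,0,floor(-110)+1],12),8,q)
```

```text
(array([551.2, -36.9,  52.7]), array([ -7.6,  -1.2, -59.3]), array([-4.3, 36.6, 43.9]), np.float64(40.0)) [-0.4 -0.1 -2. ]
[[-0.3, 8.1, 8.6], [-0.0, -0.1, -0.0]]
[[-0.4, 8.1, 8.6], [-0.0, -0.1, -0.1]]
-> [546.4  11.5 211.3]
[[0.0, -11.4, 11.2], [-6.5, -0.0, 0.0]]
[[0.0, -12.6, 9.7], [-6.5, -0.0, 0.0]]
[[0.0, -13.7, 8.3], [-6.5, -0.0, 0.0]]
[[0.0, -14.5, 6.8], [-6.5, -0.0, 0.0]]
-> [554.2 -51.8 206.5]
[[0.0, 9.4, -0.3], [-0.3, -0.0, -0.0]]
[[0.0, 9.4, -0.4], [-0.2, -0.0, -0.0]]
[[0.0, 9.4, -0.2], [-0.3, -0.0, -0.0]]
[[0.0, 9.4, -0.2], [-0.2, -0.0, -0.0]]
[[0.0, 9.4, -0.2], [-0.3, -0.0, -0.0]]
[[0.0, 9.4, -0.2], [-0.2, -0.0, -0.0]]
[[0.0, 9.4, -0.1], [-0.3, -0.0, -0.0]]
[[0.0, 9.4, -0.0], [-0.2, -0.0, -0.0]]
-> [545.1  21.3 191. ]
```

```bash
cat >> h.py <<'E'
def plann(way,start=None,nd=JY+180,world=False):
    """way: list of (nose_xyz, th, nrows), first item nrows ignored if start pose given via its nose"""
    p,r=start or tool(); a,ta=np.array(way[0][0],float),way[0][1]
    for b,tb,n in way[1:]:
        b=np.array(b,float)
        for i in range(1,n+1):
            pt,rt=tcp(a+(b-a)*i/n,ta+(tb-ta)*i/n,nd,world)
            sh=r.inv().apply(pt-p).round(1); w=np.degrees((r.inv()*rt).as_rotvec()).round(1)
            print([sh.tolist(),w.tolist()]); p=p+r.apply(sh); r=r*R.from_rotvec(np.radians(w))
        print('--'); a,ta=b,tb
    return p,r
E
python3 - <<'E'
from h import *
n=nose()[1]
plann([(n,40),([-9,0,-83],40,2),([-32,0,floor(-32)+1],14,4),([-110,0,floor(-110)+1],12,8)])
E
```

```text
[[-0.1, 8.1, 8.6], [-0.0, -0.2, -0.1]]
[[-0.6, 8.1, 8.6], [-0.0, -0.0, 0.0]]
--
[[0.0, -13.1, 8.0], [-6.5, -0.0, 0.0]]
[[0.0, -12.9, 8.6], [-6.5, -0.0, 0.0]]
[[0.0, -12.8, 9.3], [-6.5, -0.0, 0.0]]
[[0.0, -12.7, 10.0], [-6.5, -0.0, 0.0]]
--
[[0.0, 9.2, -0.3], [-0.3, -0.0, -0.0]]
[[0.0, 9.1, -0.3], [-0.2, -0.0, -0.0]]
[[0.0, 9.1, -0.3], [-0.3, -0.0, -0.0]]
[[0.0, 9.2, -0.2], [-0.2, -0.0, -0.0]]
[[0.0, 9.1, -0.1], [-0.3, -0.0, -0.0]]
[[0.0, 9.2, -0.1], [-0.2, -0.0, -0.0]]
[[0.0, 9.1, -0.1], [-0.3, -0.0, -0.0]]
[[0.0, 9.2, -0.0], [-0.2, -0.0, -0.0]]
--
```

Call:
{"op": "drive_tool", "data": {"motion": [[1,[-0.3,8.1,8.6],[0,0,0]],[1,[-0.5,8.1,8.6],[0,0,0]],[1,[0,-13,8],[-6.5,0,0]],[1,[0,-12.9,8.6],[-6.5,0,0]],[1,[0,-12.8,9.3],[-6.5,0,0]],[1,[0,-12.7,10],[-6.5,0,0]],[1,[0,0,0],[0,0,0]]]}}

```text
time_s: 14.05
tool_pos: [554.9, -51.1, 208.2]
eef_rot: [0.008, -0.058, 0.991, -0.122]
force: [-0.5, -1.0, -2.8]
gripper_width: 0.197
grip_force: 60.0
```

Run:
```python
from h import *
n=nose(); print(n, floor(n[1][0]), status.state()['force'].round(1))
```

```text
(array([550.8, -13.8,  23.7]), array([-30.6,   1.3, -88.3]), array([-1.7, 13.7, 55.6]), np.float64(14.0)) -91.11800282820556 [-0.5 -1.  -2.8]
```

Call:
{"op": "drive_tool", "data": {"motion": [[1,[0.6,5,2],[0,0,0]],[1,[0.6,7,0.5],[-0.4,0,0]],[1,[0,7,0],[-0.4,0,0]],[1,[0,7,0],[-0.4,0,0]],[1,[0,7,0],[-0.4,0,0]],[1,[0,7,0],[-0.4,0,0]]]}}

```text
time_s: 14.8
tool_pos: [548.9, -11.0, 196.4]
eef_rot: [0.007, -0.06, 0.993, -0.104]
force: [-0.6, -0.7, -3.4]
gripper_width: 0.195
grip_force: 60.0
```

Run:
```python
from h import *
n=nose(); print(n, floor(n[1][0]), status.state()['force'].round(1))
d=cam('scene'); f=d['frame'];print(proj(d,JM)); save('s2',cv2.resize(f[150:330,270:450],None,fx=3.3,fy=3.3,interpolation=cv2.INTER_CUBIC))
```

```text
(array([543.9,  32.7,  13.3]), array([-77.6,   0.2, -98.7]), array([-1.5, 11.8, 56. ]), np.float64(12.0)) -99.4053709215034 [-0.6 -0.7 -3.4]
[342.4 223.4]
```

View pics/s2.png

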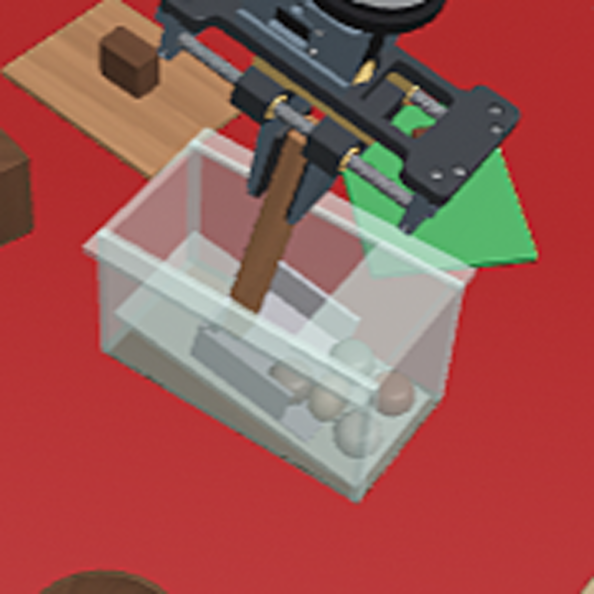

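The scene crop shows the lip under the stones. One stone is in the pan at (292,375) and the others are ahead at (330,400), (358,432), (395,392) and (355,355). I'll keep pushing to the wall.

Call:
{"op": "drive_tool", "data": {"motion": [[1,[0,6,0.2],[-0.3,0,0]],[1,[0,6,0.2],[-0.3,0,0]],[1,[0,6,0.2],[-0.3,0,0]],[1,[0,6,0.2],[-0.3,0,0]],[1,[0,6,0],[-0.3,0,0]],[1,[0,4,0],[0,0,0]],[1,[0,0,0],[0,0,0]]]}}

```text
time_s: 15.72
tool_pos: [546.3, 19.3, 191.2]
eef_rot: [0.007, -0.061, 0.994, -0.094]
force: [-1.2, -24.8, 17.8]
gripper_width: 0.206
grip_force: 60.6
```

Run:
```python
from h import *
n=nose(); print(n, floor(n[1][0]), status.state()['force'].round(1))
d=cam('scene'); f=d['frame']; save('s3',cv2.resize(f[150:330,270:450],None,fx=3.3,fy=3.3,interpolation=cv2.INTER_CUBIC))
plann([(n[1],10.5),([-106,0,floor(-106)+8],-4,3),([-52,0,floor(-106)+20],-12,6),([-52,0,35],-12,6)])
```

```text
(array([540.8,  66.6,   9. ]), array([-111.6,    1.3, -103. ]), array([-1.4, 10.7, 56.3]), np.float64(10.8)) -105.40048826559122 [ -1.2 -24.8  17.8]
[[0.0, -17.2, 6.2], [-5.2, 0.1, -0.1]]
[[0.5, -16.1, 5.4], [-4.8, 0.0, 0.0]]
[[0.4, -15.9, 5.3], [-4.8, 0.0, 0.0]]
--
[[0.0, -12.8, -0.7], [-1.4, 0.0, 0.0]]
[[0.0, -12.7, -0.9], [-1.3, 0.0, 0.0]]
[[0.0, -12.6, -1.1], [-1.3, 0.0, 0.0]]
[[0.0, -12.6, -1.3], [-1.4, 0.0, 0.0]]
[[0.0, -12.5, -1.5], [-1.3, 0.0, 0.0]]
[[0.0, -12.4, -1.7], [-1.3, 0.0, 0.0]]
--
[[0.0, 4.1, -19.5], [-0.0, 0.0, 0.0]]
[[0.0, 4.2, -19.4], [-0.0, 0.0, 0.0]]
[[0.0, 4.1, -19.5], [-0.0, 0.0, 0.0]]
[[0.0, 4.1, -19.5], [-0.0, 0.0, 0.0]]
[[0.0, 4.1, -19.4], [-0.0, 0.0, 0.0]]
[[0.0, 4.1, -19.5], [-0.0, 0.0, 0.0]]
--
```

View pics/s3.png

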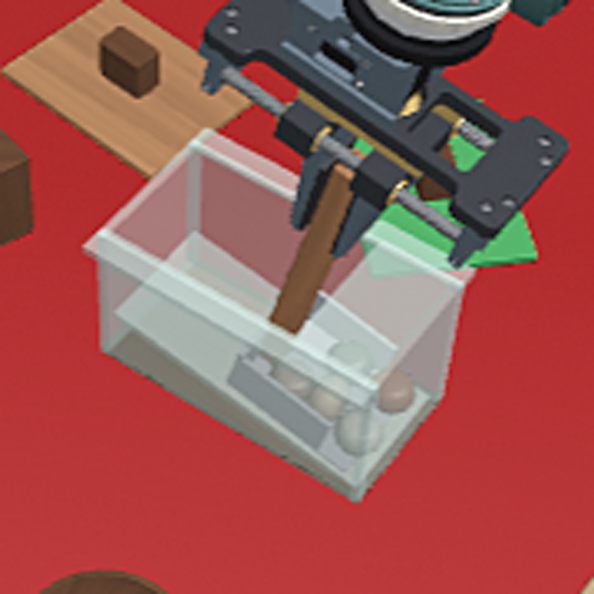

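The crop shows third-row stone at the pan's rear and three stones in line jamming against the wall (25 N), so this scoopful is as full as it gets. I'll level it nose-up, withdraw and lift.

Call:
{"op": "drive_tool", "data": {"motion": [[1,[0,-17,5],[-5,0,0]],[1,[0.5,-16,5],[-5,0,0]],[1,[0.5,-16,5],[-5,0,0]],[1,[0,-12.8,-0.7],[-1.4,0,0]],[1,[0,-12.7,-1],[-1.4,0,0]],[1,[0,-12.6,-1],[-1.4,0,0]],[1,[0,-12.6,-1.3],[-1.4,0,0]],[1,[0,0,0],[0,0,0]]]}}

```text
time_s: 16.77
tool_pos: [559.4, -77.7, 181.4]
eef_rot: [-0.002, -0.058, 0.994, 0.091]
force: [-2.1, 15.5, 45.2]
gripper_width: 0.269
grip_force: 68.3
```

Run:
```python
from h import *
n=nose(); print(n, floor(n[1][0]), status.state()['force'].round(1), status.state()['gripper_width'])
d=cam('scene'); f=d['frame']; save('s4',cv2.resize(f[150:330,270:450],None,fx=3.3,fy=3.3,interpolation=cv2.INTER_CUBIC))
plann([(n[1],n[3]),([-50,0,-80],-12,3),([-50,0,35],-12,6)])
```

```text
(array([547.6,  32.1,  28.8]), array([-76.5,   3.8, -83.2]), array([  0.8, -10.3,  56.4]), np.float64(-10.4)) -99.2114112427241 [-2.1 15.5 45.2] 0.26892771802016513
[[-0.7, -10.3, -1.8], [-0.5, 0.5, -0.3]]
[[1.3, -10.1, -2.0], [-0.6, -0.0, -0.0]]
[[1.3, -10.0, -2.0], [-0.5, -0.0, -0.0]]
--
[[-0.0, 4.0, -18.8], [-0.0, -0.0, -0.0]]
[[-0.0, 4.0, -18.7], [-0.0, -0.0, -0.0]]
[[-0.0, 3.9, -18.8], [-0.0, -0.0, -0.0]]
[[-0.0, 4.0, -18.7], [-0.0, -0.0, -0.0]]
[[0.0, 4.0, -18.8], [-0.0, -0.0, -0.0]]
[[0.0, 4.0, -18.7], [-0.0, -0.0, -0.0]]
--
```

View pics/s4.png

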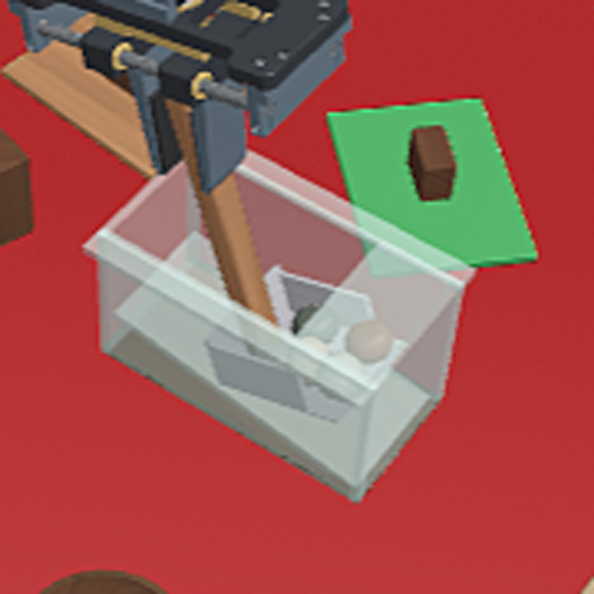

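The crop shows four or five stones in the pan, around (315,320), (310,350), (350,370) and (370,340). The heel is pressing on the sloping floor (45 N), so I'll raise straight up gently first.

Call:
{"op": "drive_tool", "data": {"motion": [[1,[0,1,-5],[0,0,0]],[1,[0,1.5,-8],[0,0,0]],[1,[0,2,-10],[0,0,0]],[1,[0,0,0],[0,0,0]]]}}

```text
time_s: 17.32
tool_pos: [556.4, -78.5, 201.1]
eef_rot: [-0.004, -0.06, 0.994, 0.088]
force: [0.5, -0.3, -4.2]
gripper_width: 0.199
grip_force: 60.0
```

Run:
```python
from h import *
n=nose(); print(n, floor(n[1][0]), status.state()['force'].round(1), status.state()['gripper_width'])
d=cam('scene'); f=d['frame']; save('s5',cv2.resize(f[150:330,270:450],None,fx=3.3,fy=3.3,interpolation=cv2.INTER_CUBIC))
```

```text
(array([543.6,  30.2,  47.9]), array([-75.2,  -0.4, -64.1]), array([  1.1, -10. ,  56.4]), np.float64(-10.1)) -98.98218616780309 [ 0.5 -0.3 -4.2] 0.19871417652213305
```

View pics/s5.png

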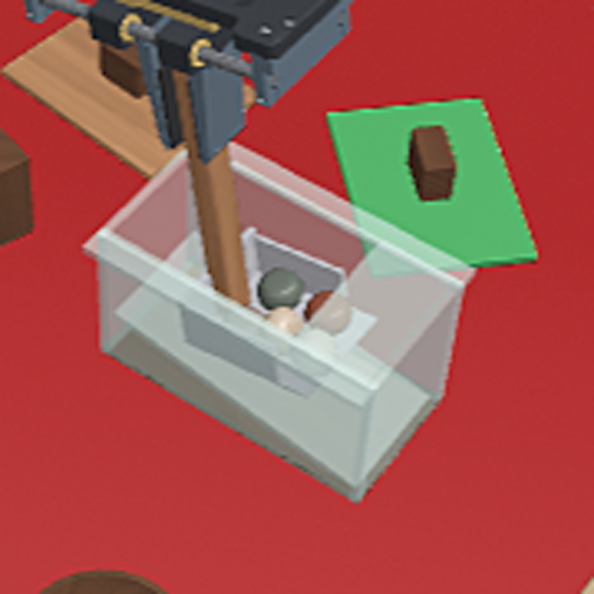

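The crop shows the scoop clear of the floor and carrying the stones, with the jar floor looking empty. The load is up about 2 N. Next I'll withdraw from under the shoulder and lift.

Run:
```python
from h import *
n=nose()
q=plann([(n[1],n[3]),([-49,0,-62],-12,3),([-49,0,45],-12,6)])
# tray pour pose: yaw nd 80, nose at tray centre
N=JM+RJ.apply([-49,0,45]); print(N)
for nd in(80,):
    a,b=tcp([512,265,155],-12,nd,True); print(a); q=plan(a,b,9,q)
    q=plann([([512,265,155],-12),([512,275,110],25,4),([512,285,75],60,4)],q,nd,True); print(q[0])
```

```text
[[-0.9, -10.4, -1.5], [-0.7, 0.1, -0.2]]
[[-0.3, -10.3, -1.6], [-0.6, 0.0, 0.0]]
[[-0.3, -10.3, -1.6], [-0.6, 0.0, 0.0]]
--
[[-0.0, 3.7, -17.5], [-0.0, 0.0, 0.0]]
[[-0.0, 3.7, -17.4], [-0.0, 0.0, 0.0]]
[[-0.0, 3.7, -17.5], [-0.0, 0.0, 0.0]]
[[-0.0, 3.7, -17.4], [-0.0, 0.0, 0.0]]
[[-0.1, 3.7, -17.5], [-0.0, 0.0, 0.0]]
[[0.0, 3.7, -17.4], [-0.0, 0.0, 0.0]]
--
[547.24352764   4.32426496 157.        ]
[492.10426992 152.16570774 304.44424517]
[[4.0, 29.1, 6.4], [-0.0, -0.4, 1.9]]
[[5.1, 28.9, 6.4], [-0.0, -0.4, 1.8]]
[[6.0, 28.8, 6.3], [-0.0, -0.4, 1.9]]
[[7.0, 28.6, 6.3], [-0.0, -0.4, 1.8]]
[[7.9, 28.3, 6.2], [-0.0, -0.4, 1.9]]
[[8.9, 28.0, 6.2], [-0.0, -0.4, 1.9]]
[[9.9, 27.8, 6.1], [-0.0, -0.3, 1.8]]
[[10.8, 27.4, 6.0], [-0.0, -0.4, 1.9]]
[[11.7, 27.0, 6.0], [-0.0, -0.4, 1.9]]
-> [492.1 152.1 304.4]
[[0.5, 28.5, 0.7], [9.2, -0.0, -0.0]]
[[0.4, 30.3, 0.6], [9.3, -0.0, -0.0]]
[[0.5, 32.1, 0.1], [9.2, -0.0, -0.0]]
[[0.4, 33.8, -0.7], [9.3, -0.0, -0.0]]
--
[[0.5, 32.7, -3.4], [8.7, -0.1, -0.0]]
[[0.4, 33.7, -4.4], [8.8, 0.0, -0.0]]
[[0.5, 34.5, -5.6], [8.7, 0.0, -0.0]]
[[0.4, 35.2, -6.8], [8.8, 0.0, -0.0]]
--
[530.5580248  390.11755618 230.18784229]
```

Call:
{"op": "drive_tool", "data": {"motion": [[1,[-0.6,-5,-1],[-0.7,0,0]],[1,[-0.5,-10,-1.5],[-0.6,0,0]],[1,[-0.4,-10,-1.5],[-0.6,0,0]],[1,[0,-3,-9],[0,0,0]],[1,[0,3.7,-17.5],[0,0,0]],[1,[0,3.7,-17.5],[0,0,0]],[1,[0,3.7,-17.5],[0,0,0]],[1,[0,3.7,-17.5],[0,0,0]]]}}

```text
time_s: 18.38
tool_pos: [561.2, -108.1, 281.2]
eef_rot: [-0.005, -0.06, 0.993, 0.104]
force: [-0.4, 0.4, -3.6]
gripper_width: 0.195
grip_force: 60.0
```

Call:
{"op": "drive_tool", "data": {"motion": [[1,[0,3.7,-17.5],[0,0,0]],[1,[0,3.7,-14],[0,0,0]],[1,[0,0,0],[0,0,0]]]}}

```text
time_s: 18.75
tool_pos: [561.4, -107.6, 313.1]
eef_rot: [-0.005, -0.06, 0.993, 0.104]
force: [0.9, -0.6, -4.7]
gripper_width: 0.198
grip_force: 60.0
```

Run:
```python
from h import *
n=nose(); print(n, status.state()['force'].round(1), status.state()['gripper_width'])
q=plan(*tcp([510,255,150],-12,80,True),10)
q=plann([([510,255,150],-12),([510,258,60],8,6),([510,262,60],64,10)],q,80,True); print(q[0])
d=cam('top'); f=d['frame']; save('t5',cv2.resize(f[180:320,220:420],None,fx=3,fy=3,interpolation=cv2.INTER_CUBIC))
```

```text
(array([548.1,   6.1, 163.5]), array([-50.6,   1.1,  51.5]), array([  1.3, -11.8,  56.1]), np.float64(-12.0)) [ 0.9 -0.6 -4.7] 0.19766935463390892
[[4.1, 24.8, 6.6], [-0.0, -0.3, 1.7]]
[[4.8, 24.7, 6.6], [-0.0, -0.4, 1.6]]
[[5.6, 24.5, 6.6], [-0.0, -0.3, 1.7]]
[[6.4, 24.4, 6.6], [-0.0, -0.3, 1.6]]
[[7.0, 24.2, 6.5], [-0.0, -0.4, 1.7]]
[[7.8, 23.9, 6.4], [-0.0, -0.3, 1.6]]
[[8.6, 23.8, 6.5], [-0.0, -0.3, 1.7]]
[[9.2, 23.4, 6.3], [-0.0, -0.4, 1.7]]
[[10.0, 23.2, 6.3], [-0.0, -0.3, 1.6]]
[[10.7, 22.9, 6.3], [-0.0, -0.3, 1.7]]
-> [490.1 142.2 299.4]
[[0.0, 7.4, 10.3], [3.3, -0.0, -0.0]]
[[0.1, 8.2, 10.5], [3.3, -0.0, -0.0]]
[[0.1, 9.1, 10.6], [3.4, -0.0, -0.0]]
[[0.1, 10.0, 10.5], [3.3, -0.0, -0.0]]
[[0.1, 10.9, 10.6], [3.3, -0.0, -0.0]]
[[0.1, 11.7, 10.5], [3.4, -0.0, -0.0]]
--
[[0.0, 17.4, -7.1], [5.6, -0.0, -0.0]]
[[0.1, 17.3, -7.2], [5.6, -0.0, -0.0]]
[[0.1, 17.4, -7.3], [5.6, -0.0, -0.0]]
[[0.1, 17.3, -7.2], [5.6, -0.0, -0.0]]
[[0.1, 17.3, -7.3], [5.6, -0.0, 0.0]]
[[0.0, 17.3, -7.4], [5.6, -0.0, 0.0]]
[[0.1, 17.3, -7.3], [5.6, -0.0, 0.0]]
[[0.1, 17.2, -7.4], [5.6, -0.0, 0.0]]
[[0.0, 17.2, -7.4], [5.6, -0.0, 0.0]]
[[0.1, 17.2, -7.5], [5.6, -0.0, 0.0]]
--
[530.37445018 377.53248511 207.36439057]
```

View pics/t5.png

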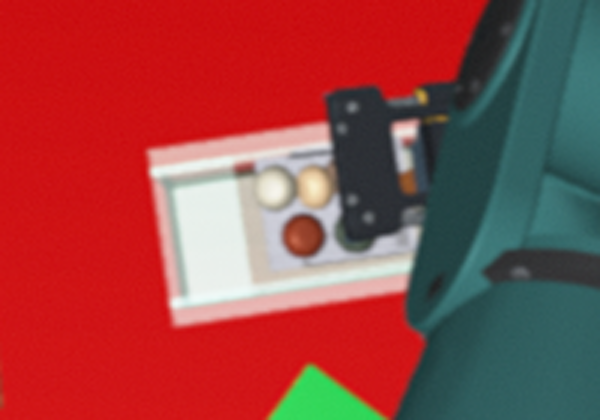

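The top crop shows the scoop clear of the mouth with stones at (273,188), (315,187), (303,235) and (355,235). The fifth is hidden by the gripper, and the jar's low end is empty. I'll carry the load gently to the tray.

Call:
{"op": "drive_tool", "data": {"motion": [[1,[2,10,2.6],[0,0,0.6]],[1,[3,18,5],[0,-0.3,1.2]],[1,[4,24.8,6.6],[0,-0.3,1.6]],[1,[5,24.7,6.6],[0,-0.3,1.7]],[1,[5.7,24.5,6.6],[0,-0.3,1.7]],[1,[6.4,24.4,6.6],[0,-0.3,1.7]],[1,[7,24.2,6.5],[0,-0.3,1.7]],[1,[7.8,23.9,6.4],[0,-0.3,1.6]]]}}

```text
time_s: 19.8
tool_pos: [513.5, 73.0, 301.5]
eef_rot: [0.001, 0.045, 0.994, 0.104]
force: [-0.2, 0.1, -3.7]
gripper_width: 0.197
grip_force: 60.0
```

Call:
{"op": "drive_tool", "data": {"motion": [[1,[8.6,23.8,6.4],[0,-0.3,1.6]],[1,[9.2,20,6],[0,-0.3,1.6]],[1,[7,12,4],[0,-0.3,1.6]],[1,[3,5,1],[0,0,0]],[1,[0,0,0],[0,0,0]]]}}

```text
time_s: 20.42
tool_pos: [493.9, 138.0, 297.8]
eef_rot: [0.005, 0.086, 0.991, 0.104]
force: [-0.4, -0.1, -3.2]
gripper_width: 0.2
grip_force: 60.0
```

Run:
```python
from h import *
n=nose(); p,r=tool(); m=r.as_matrix(); nd=np.degrees(np.arctan2(m[1,1],m[0,1])); print(n, nd,status.state()['joint_positions'].round(2),status.state()['force'].round(1))
q=plann([(n[0],-12),([510,258,60],8,6),([510,262,58],64,10)],None,nd,True); print(q[0])
```

```text
(array([512.4, 250.9, 148.3]), array([-298. ,   -4.1,   36.3]), array([ -1.6, -11.7,  56.1]), np.float64(-11.6)) 80.0026766326284 [ 0.13 -0.02  2.1   0.24  1.02 -1.39] [-0.4 -0.1 -3.2]
[[1.9, 7.9, 10.3], [3.3, -0.5, 0.0]]
[[0.6, 8.9, 10.3], [3.3, 0.0, 0.0]]
[[0.6, 9.7, 10.3], [3.3, 0.0, 0.0]]
[[0.6, 10.6, 10.3], [3.4, 0.0, 0.0]]
[[0.6, 11.5, 10.3], [3.3, 0.0, 0.0]]
[[0.6, 12.3, 10.1], [3.3, 0.0, 0.0]]
--
[[0.1, 17.4, -6.9], [5.6, 0.0, 0.0]]
[[0.0, 17.4, -7.0], [5.6, 0.0, -0.0]]
[[0.1, 17.4, -7.0], [5.6, 0.0, -0.0]]
[[0.1, 17.5, -7.1], [5.6, 0.0, -0.0]]
[[0.0, 17.4, -7.1], [5.6, 0.0, -0.0]]
[[0.1, 17.4, -7.1], [5.6, 0.0, -0.0]]
[[0.1, 17.4, -7.2], [5.6, 0.0, -0.0]]
[[0.0, 17.4, -7.3], [5.6, 0.0, -0.0]]
[[0.1, 17.4, -7.3], [5.6, 0.0, -0.0]]
[[0.1, 17.3, -7.3], [5.6, 0.0, -0.0]]
--
[530.34646453 377.52942214 205.36055589]
```

Call:
{"op": "drive_tool", "data": {"motion": [[1,[0.6,4,5],[1.6,-0.3,0]],[1,[0.6,8,10],[3.3,0,0]],[1,[0.6,9,10],[3.3,0,0]],[1,[0.6,10,10],[3.3,0,0]],[1,[0.6,11,10.3],[3.3,0,0]],[1,[0.6,11.5,10],[3.3,0,0]],[1,[0.6,8,5],[1.7,0,0]],[1,[0,0,0],[0,0,0]]]}}

```text
time_s: 21.42
tool_pos: [501.2, 202.7, 240.4]
eef_rot: [-0.008, 0.087, 0.994, -0.068]
force: [-0.2, -1.0, -3.3]
gripper_width: 0.198
grip_force: 60.0
```

Call:
{"op": "drive_tool", "data": {"motion": [[1,[0,17.4,-7],[5.6,0,0]],[1,[0,17.4,-7],[5.6,0,0]],[1,[0,17.4,-7],[5.6,0,0]],[1,[0,17.4,-7],[5.6,0,0]],[1,[0,17.4,-7],[5.6,0,0]],[1,[0,17.4,-7],[5.6,0,0]],[1,[0,17.4,-7.2],[5.6,0,0]],[1,[0,17.4,-7.2],[5.6,0,0]]]}}

```text
time_s: 22.42
tool_pos: [527.3, 346.5, 227.6]
eef_rot: [-0.04, 0.078, 0.893, -0.442]
force: [1.0, -1.3, -1.2]
gripper_width: 0.196
grip_force: 60.0
```

Call:
{"op": "drive_tool", "data": {"motion": [[1,[0,17.4,-7.3],[5.6,0,0]],[1,[0,17.4,-7.3],[5.6,0,0]],[1,[0,0,0],[0,0,0]],[1,[0,0,0],[0,0,0]]]}}

```text
time_s: 22.92
tool_pos: [532.5, 376.8, 207.4]
eef_rot: [-0.047, 0.074, 0.846, -0.525]
force: [0.1, -0.1, -1.7]
gripper_width: 0.197
grip_force: 60.0
```

Run:
```python
from h import *
n=nose(); print(n, status.state()['joint_positions'].round(2),status.state()['force'].round(1))
d=cam('scene'); f=d['frame']; save('s6',cv2.resize(f[150:430,270:610],None,fx=2,fy=2,interpolation=cv2.INTER_CUBIC))
```

```text
(array([511.8, 262.2,  59.4]), array([-309.3,   -3.3,  -52.6]), array([ 9. , 50.6, 25.4]), np.float64(62.6)) [ 0.78  0.75  1.49 -0.58  1.87 -0.5 ] [ 0.1 -0.1 -1.7]
```

View pics/s6.png

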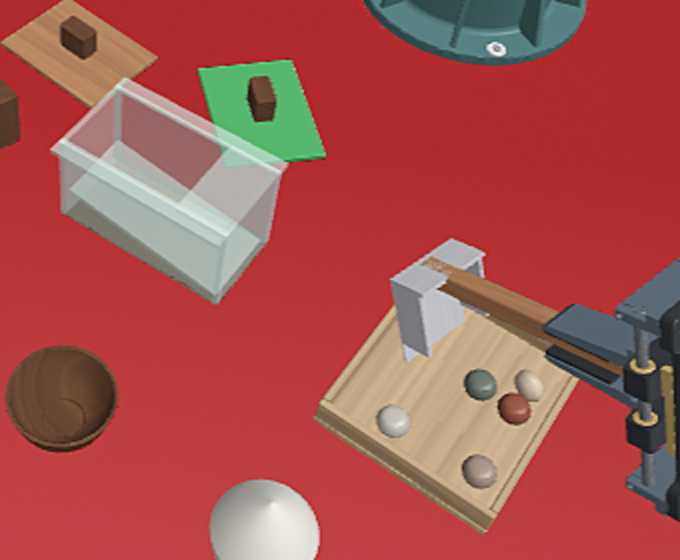

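The crop shows all five stones in the tray at (393,420), (480,384), (530,386), (514,408) and (479,471), with the jar and scoop empty. Next I'll take the scoop to the riser.

Run:
```python
from h import *
for w in('w2','w3'): print(w,proj(ld(w),[587.8,-239.4,70]))
n=nose(); p,r=tool(); m=r.as_matrix(); nd=80
q=plann([(n[0],62.6),([511,245,175],0,9)],None,nd,True)
D=np.array([np.cos(np.radians(91.5)),np.sin(np.radians(91.5)),0])
N=np.array([587.8,-239.4,0])+57*D
q=plan(*tcp(N+[0,0,150],0,91.5,True),11,q)
d=ld('w2'); f=d['frame']; h=cv2.cvtColor(f,cv2.COLOR_RGB2HSV)
sub=f[150:235,400:500]; g=sub[...,0].astype(int); print(g[::6,::6])
```

```text
w2 [458.  195.9]
w3 [289.1 199.4]
[[0.3, -35.3, 9.0], [-8.0, -0.1, 0.1]]
[[-0.3, -31.6, 5.5], [-7.0, -0.0, -0.0]]
[[-0.3, -30.9, 4.0], [-6.9, -0.0, -0.0]]
[[-0.2, -29.9, 2.8], [-7.0, -0.0, -0.0]]
[[-0.3, -28.8, 1.6], [-7.0, -0.0, -0.0]]
[[-0.2, -27.6, 0.6], [-6.9, 0.0, -0.0]]
[[-0.3, -26.3, -0.2], [-7.0, 0.0, -0.0]]
[[-0.3, -24.9, -0.9], [-6.9, 0.0, -0.0]]
[[-0.2, -23.5, -1.4], [-7.0, 0.0, -0.0]]
--
[[-15.0, -36.9, 2.3], [0.0, 0.0, -1.0]]
[[-14.3, -37.2, 2.2], [0.0, 0.0, -1.1]]
[[-13.6, -37.4, 2.3], [0.0, 0.0, -1.0]]
[[-13.0, -37.7, 2.3], [0.0, 0.0, -1.1]]
[[-12.2, -37.9, 2.2], [0.0, 0.0, -1.0]]
[[-11.6, -38.1, 2.3], [0.0, 0.0, -1.1]]
[[-10.9, -38.4, 2.2], [0.0, 0.0, -1.0]]
[[-10.1, -38.5, 2.3], [0.0, 0.0, -1.1]]
[[-9.5, -38.7, 2.3], [0.0, 0.0, -1.0]]
[[-8.7, -38.9, 2.2], [0.0, 0.0, -1.1]]
[[-8.0, -39.0, 2.3], [0.0, 0.0, -1.0]]
-> [ 588.4 -263.4  320. ]
[[206 206 206 207 205 205 205 205 205 204 205 205 205 204 204 205 204]
 [205 205 206 205 206 205 205 205 205 205 206 205 205 205 205 205 205]
 [206 206 206 205 206 206 206 205 205 205 206 205 205 206 205 205 204]
 [206 205 206 207  53  55  68 170 210 205 205 205 205 205 204 204 205]
 [206 206 205 210  57  55  56 121 110 124 107 117 211 206 205 204 204]
 [206 206 205 130  55  52  53 108 123 116 106 112 117 113 103 205 205]
 [206 206 206  50  55  54  91 122 114 107 113 116 113 109 187 205 205]
 [206 205 208  54  54  57 121 113 108 114 117 113 107 119 206 205 205]
 [206 207 180  52  52  53 112 113 115 114 113 107 120 117 205 205 205]
 [206 206 191  53  54  73 113 116 115 110 108 122 119 187 206 205 205]
 [206 206 206 210  53 109 117 115 111 114 120 118 116 205 205 204 205]
 [206 206 206 207 206 151 110 109 116 121 118 115 107 205 205 205 205]
 [206 206 206 206 206 206 206 206 207 212 151 105 204 206 206 205 205]
 [206 206 206 206 206 206 206 206 206 205 205 206 205 205 205 206 206]
 [206 206 206 206 206 206 206 206 205 206 205 206 206 205 206 205 205]]
```

Call:
{"op": "drive_tool", "data": {"motion": [[1,[0,-35,9],[-8,0,0]],[1,[-0.3,-31.6,5.5],[-7,0,0]],[1,[-0.3,-31,4],[-7,0,0]],[1,[-0.2,-30,2.8],[-7,0,0]],[1,[-0.3,-28.8,1.6],[-7,0,0]],[1,[-0.2,-27.6,0.6],[-7,0,0]],[1,[-0.3,-26.3,0],[-7,0,0]],[1,[-0.3,-24.9,-0.9],[-7,0,0]]]}}

```text
time_s: 23.98
tool_pos: [500.6, 187.4, 341.6]
eef_rot: [-0.004, 0.088, 0.995, -0.057]
force: [-0.2, -0.7, -2.6]
gripper_width: 0.192
grip_force: 60.0
```

Call:
{"op": "drive_tool", "data": {"motion": [[1,[0,-23.5,-1.4],[-7,0,0]],[1,[-15,-36.9,2],[0,0,-1]],[1,[-14.3,-37.2,2],[0,0,-1.1]],[1,[-13.6,-37.4,2],[0,0,-1]],[1,[-13,-37.7,2],[0,0,-1.1]],[1,[-12.2,-37.9,2],[0,0,-1]],[1,[-11.6,-38,2],[0,0,-1.1]],[1,[-10.9,-38.4,2],[0,0,-1]]]}}

```text
time_s: 24.98
tool_pos: [554.7, -108.5, 330.2]
eef_rot: [0.0, 0.024, 1.0, 0.001]
force: [0.7, 0.4, -2.6]
gripper_width: 0.196
grip_force: 60.0
```

Call:
{"op": "drive_tool", "data": {"motion": [[1,[-10,-38.5,2],[0,0,-1.1]],[1,[-9.5,-38.7,2],[0,0,-1]],[1,[-8.7,-38.9,2],[0,0,-1.1]],[1,[-8,-39,2],[0,0,-1]],[1,[0,0,0],[0,0,0]],[1,[0,0,0],[0,0,0]]]}}

```text
time_s: 25.72
tool_pos: [587.7, -262.4, 321.2]
eef_rot: [-0.0, -0.012, 1.0, 0.001]
force: [-0.1, -0.4, -2.5]
gripper_width: 0.191
grip_force: 60.0
```

Run:
```python
from h import *
D=np.array([np.cos(np.radians(91.5)),np.sin(np.radians(91.5)),0])
N=np.array([587.8,-239.4,0])+57*D
print(nose())
q=plan(*tcp(N+[0,0,90],0,91.5,True),3)
d=cam('wrist'); save('w7',d['frame'])
r=tool()[1]; P=nose()[0]
print('lip px pred',proj(d,P+r.apply([37,0,0])),proj(d,P-r.apply([37,0,0])))
g=d['frame'].astype(int); m=((g.max(2)-g.min(2)<30)&(g.min(2)>130)).astype(np.uint8)
m[:, :290]=0; m[280:]=0
n,l,st,c=cv2.connectedComponentsWithStats(m); i=1+st[1:,4].argmax(); print(st[i],c[i])
print(np.array([[x, *np.where(l[:,x]==i)[0][[0,-1]]] for x in range(st[i,0]+st[i,2]-8,st[i,0]+st[i,2],2)]))
```

```text
(array([ 585.6, -181. ,  151.4]), array([139.7,  15.1,  39.4]), array([ 0. , -0.1, 57.3]), np.float64(-0.2))
[[-0.2, -0.4, 20.4], [0.0, -0.0, -0.0]]
[[-0.3, -0.3, 20.4], [0.1, -0.0, -0.1]]
[[-0.2, -0.4, 20.4], [0.0, -0.0, 0.0]]
-> [ 588.4 -263.4  260. ]
lip px pred [411.8 187.5] [406.2 262.2]
[  447   129   193   112 13947] [543.74080447 177.20068832]
[[632 130 223]
 [634 130 223]
 [636 129 222]
 [638 129 222]]
```

Run:
```python
import cv2,numpy as np
f=cv2.imread('pics/w7.png')[...,::-1]
for y in(200,225,250): print(y,[tuple(int(v) for v in f[y,x]) for x in range(396,420,3)])
print([ (y,tuple(int(v) for v in f[y,400])) for y in range(178,276,6)])
```

```text
200 [(210, 203, 213), (210, 202, 212), (211, 203, 213), (210, 202, 213), (210, 202, 213), (210, 203, 213), (194, 38, 40), (195, 48, 50)]
225 [(214, 205, 215), (213, 205, 214), (213, 205, 215), (213, 204, 214), (214, 205, 215), (205, 161, 170), (195, 48, 50), (195, 50, 52)]
250 [(212, 204, 214), (212, 204, 214), (213, 205, 214), (212, 204, 214), (214, 212, 222), (194, 46, 48), (194, 48, 49), (194, 48, 50)]
[(178, (195, 49, 51)), (184, (194, 49, 50)), (190, (212, 205, 214)), (196, (205, 197, 208)), (202, (212, 204, 214)), (208, (211, 202, 213)), (214, (210, 202, 212)), (220, (212, 203, 213)), (226, (215, 208, 217)), (232, (214, 206, 215)), (238, (212, 203, 213)), (244, (213, 204, 214)), (250, (213, 205, 215)), (256, (211, 203, 212)), (262, (211, 204, 214)), (268, (194, 48, 50)), (274, (194, 48, 50))]
```

Call:
{"op": "drive_tool", "data": {"motion": [[1,[-0.7,-1,20],[0,0,0]],[1,[0,0,25],[0,0,0]],[1,[0,0,20],[0,0,0]],[1,[0,0,8],[0,0,0]],[1,[0,0,3],[0,0,0]],[1,[0,0,2],[0,0,0]],[1,[0,0,0],[0,0,0]]]}}

```text
time_s: 26.65
tool_pos: [589.2, -263.3, 242.9]
eef_rot: [-0.001, -0.013, 1.0, 0.001]
force: [0.7, -0.7, -2.3]
gripper_width: 0.193
grip_force: 60.0
```

Call:
{"op": "drive_tool", "data": {"motion": [[1,[0,0,1],[0,0,0]],[1,[0,0,1],[0,0,0]],[1,[0,0,0.7],[0,0,0]],[1,[0,0,0],[0,0,0]]]}}

```text
time_s: 27.15
tool_pos: [589.0, -263.3, 239.6]
eef_rot: [-0.001, -0.013, 1.0, 0.001]
force: [-0.5, -0.3, -2.2]
gripper_width: 0.193
grip_force: 60.0
```

Call:
{"op": "drive_tool", "data": {"motion": [[1,[0,0,0.7],[0,0,0]],[1,[0,0,0.7],[0,0,0]],[1,[0,0,0],[0,0,0]]]}}

```text
time_s: 27.52
tool_pos: [589.0, -263.2, 238.2]
eef_rot: [-0.001, -0.013, 1.0, 0.001]
force: [1.0, 0.9, -2.2]
gripper_width: 0.197
grip_force: 60.0
```

Call:
{"op": "drive_tool", "data": {"motion": [[1,[0,0,1],[0,0,0]],[1,[0,0,1],[0,0,0]],[1,[0,0,0],[0,0,0]]]}}

```text
time_s: 27.9
tool_pos: [589.0, -263.2, 236.2]
eef_rot: [-0.001, -0.013, 1.0, 0.001]
force: [-0.3, 0.1, -1.9]
gripper_width: 0.195
grip_force: 60.0
```

Call:
{"op": "drive_tool", "data": {"motion": [[1,[0,0,1],[0,0,0]],[1,[0,0,1],[0,0,0]],[1,[0,0,0],[0,0,0]]]}}

```text
time_s: 28.28
tool_pos: [588.9, -263.2, 234.2]
eef_rot: [-0.001, -0.013, 1.0, 0.001]
force: [0.9, -0.2, -2.1]
gripper_width: 0.191
grip_force: 60.0
```

Call:
{"op": "drive_tool", "data": {"motion": [[1,[0,0,1],[0,0,0]],[1,[0,0,1],[0,0,0]],[1,[0,0,0],[0,0,0]]]}}

```text
time_s: 28.65
tool_pos: [589.3, -263.4, 234.0]
eef_rot: [-0.001, -0.013, 1.0, 0.001]
force: [-6.5, 2.8, 15.7]
gripper_width: 0.195
grip_force: 60.0
```

Contact is at 234, because the handle had slipped about 6 mm in the grip. I'll ease off, release and retreat upward.

Call:
{"op": "drive_tool", "data": {"motion": [[1,[0,0,-1.2],[0,0,0]],[0.6,[0,0,0],[0,0,0]],[0.5,[0,0,0],[0,0,0]],[0,[0,0,0],[0,0,0]],[-1,[0,0,0],[0,0,0]],[-1,[0,0,0],[0,0,0]],[-1,[0,0,0],[0,0,0]],[-1,[0,0,0],[0,0,0]]], "grip_force": 30}}

```text
time_s: 29.65
tool_pos: [589.0, -263.2, 233.5]
eef_rot: [-0.001, -0.013, 1.0, 0.001]
force: [-0.8, 0.8, 0.8]
gripper_width: 0.768
grip_force: 0.0
```

Call:
{"op": "drive_tool", "data": {"motion": [[-1,[0,0,-10],[0,0,0]],[-1,[0,0,-30],[0,0,0]],[-1,[0,0,-40],[0,0,0]],[-1,[0,0,-40],[0,0,0]],[-1,[0,0,0],[0,0,0]]]}}

```text
time_s: 30.28
tool_pos: [590.4, -264.2, 357.8]
eef_rot: [0.002, -0.013, 1.0, 0.0]
force: [0.1, -0.2, -0.5]
gripper_width: 1.002
grip_force: 0.0
```

Run:
```python
from h import *
p,r=tool(); print(p)
d=cam('wrist'); save('w8',d['frame']); pk('w8',d)
print('handle top pred',proj(d,[588.4,-263.4,270]),'riser',proj(d,[587.8,-239.4,70]))
f=d['frame'];h=cv2.cvtColor(f,cv2.COLOR_RGB2HSV).astype(int)
# lid on table: wooden board in view?
m=((h[...,0]>4)&(h[...,0]<16)&(h[...,1]>90)&(h[...,2]>110)).astype(np.uint8)
n,l,st,c=cv2.connectedComponentsWithStats(m)
for i in range(1,n):
    if st[i,4]>300: print(st[i],c[i].round(), plane(d,*c[i],8))
print('lid pred',proj(d,[430,-262,8]))
D=np.array([np.cos(np.radians(91.5)),np.sin(np.radians(91.5)),0]); X=np.array([D[1],-D[0],0])
B=np.array([587.8,-239.4,70]); print('lip pred',proj(d,B+57*D+37*X),proj(d,B+57*D-37*X))
for y in(190,215,240): print(y,[int(f[y,x,1]) for x in range(370,440,4)])
```

```text
[ 590.44424091 -264.17109353  357.77417803]
handle top pred [325.2 251.6] riser [343.2 200.5]
[  0   0  20  46 520] [ 8. 24.] [ 383.3 -671.4    8. ]
[ 41   0  25  47 595] [54. 22.] [ 379.8 -612.4    8. ]
[ 271   24  117   96 9881] [328.  71.] [ 427.4 -263.4    8. ]
[ 314  194   25   69 1253] [326. 233.] [ 649.8 -259.2    8. ]
[373 288  38  47 948] [393. 310.] [ 777.6 -146.7    8. ]
lid pred [328.6  73.3]
lip pred [386.  228.2] [389.1 171.3]
190 [203, 203, 203, 204, 204, 39, 48, 49, 47, 48, 48, 48, 46, 49, 48, 90, 90, 96]
215 [209, 209, 209, 209, 213, 46, 49, 48, 48, 48, 48, 47, 48, 48, 48, 49, 49, 92]
240 [48, 48, 48, 48, 49, 48, 49, 47, 49, 48, 48, 49, 50, 48, 48, 49, 49, 48]
```

View pics/w8.png

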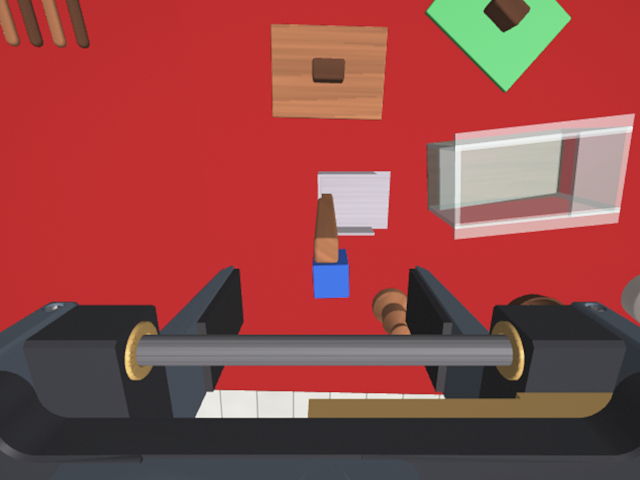

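The wrist view shows the scoop standing on the riser, with its lip at column 389 as predicted. The lid is undisturbed at (328,71). Next is the lid.

Run:
```python
from h import *
d=ld('w8'); f=d['frame'];h=cv2.cvtColor(f,cv2.COLOR_RGB2HSV).astype(int)
m=((h[...,0]>4)&(h[...,0]<16)&(h[...,1]>90)&(h[...,2]>60)).astype(np.uint8)
n,l,st,c=cv2.connectedComponentsWithStats(m)
i=l[50,290]; ys,xs=np.where(l==i)
P=np.array([plane(d,x,y,8)[:2] for x,y in zip(xs,ys)],np.float32)
print(cv2.minAreaRect(P))
q=plan([p for p in tool()[0]]+np.array([0,0,0]),tool()[1],1)
q=plan([430,-263,200],down(0),10)
```

```text
((430.0906982421875, -263.20758056640625), (112.05374908447266, 149.78594970703125), 0.16702738404273987)
[[0.0, 0.0, 0.0], [0.0, 0.0, 0.0]]
-> [ 589.7 -263.8  355.5]
[[16.0, 0.5, 15.5], [0.0, -0.0, 9.1]]
[[15.8, -2.1, 15.6], [0.0, -0.0, 9.2]]
[[15.3, -4.6, 15.5], [0.0, -0.0, 9.1]]
[[14.4, -6.9, 15.5], [0.0, -0.0, 9.2]]
[[13.1, -9.1, 15.6], [0.0, -0.0, 9.1]]
[[11.5, -11.2, 15.5], [0.0, -0.0, 9.2]]
[[9.6, -12.8, 15.5], [0.1, -0.1, 9.1]]
[[7.5, -14.1, 15.6], [-0.0, 0.1, 9.2]]
[[5.0, -15.1, 15.5], [-0.0, -0.0, 9.1]]
[[2.7, -15.8, 15.6], [-0.0, -0.0, 9.2]]
-> [ 430. -263.  200.]
```

Call:
{"op": "drive_tool", "data": {"motion": [[-1,[16,0.5,0],[0,0,9.1]],[-1,[15.8,-2.1,0],[0,0,9.2]],[-1,[15.3,-4.6,0],[0,0,9.1]],[-1,[14.4,-6.9,0],[0,0,9.2]],[-1,[13.1,-9.1,0],[0,0,9.1]],[-1,[11.5,-11.2,0],[0,0,9.2]],[-1,[9.6,-12.8,0],[0,0,9.1]],[-1,[7.5,-14.1,0],[0,0,9.2]]]}}

```text
time_s: 31.32
tool_pos: [460.4, -262.8, 352.7]
eef_rot: [-0.002, 0.588, 0.809, 0.001]
force: [-0.6, -0.0, -0.1]
gripper_width: 0.998
grip_force: 0.0
```

Call:
{"op": "drive_tool", "data": {"motion": [[-1,[5,-15.1,20],[0,0,9.1]],[-1,[2.7,-15.8,45],[0,0,9.2]],[-1,[0,0,50],[0,0,0]],[-1,[0,0,40],[0,0,0]],[-1,[0,0,0],[0,0,0]]]}}

```text
time_s: 31.95
tool_pos: [427.2, -261.2, 196.0]
eef_rot: [-0.005, 0.707, 0.707, -0.0]
force: [-0.4, 0.9, 1.1]
gripper_width: 1.0
grip_force: 0.0
```

Run:
```python
from h import *
print(tool()[0]); d=cam('wrist'); pk('w9',d)
f=d['frame'];h=cv2.cvtColor(f,cv2.COLOR_RGB2HSV).astype(int)
m=((h[...,0]>4)&(h[...,0]<16)&(h[...,1]>90)&(h[...,2]>60)).astype(np.uint8)
n,l,st,c=cv2.connectedComponentsWithStats(m)
for i in range(1,n):
    if st[i,4]>800: print(st[i],c[i].round())
k=((h[...,0]>4)&(h[...,0]<16)&(h[...,2]<80)&(h[...,1]>90)).astype(np.uint8); k[300:]=0
n,l,st,c=cv2.connectedComponentsWithStats(k)
for i in range(1,n):
    if st[i,4]>200: print('knob',st[i],c[i].round(), plane(d,*c[i],42))
print('pred',proj(d,[430,-263,42]),proj(d,[430,-243,42]),proj(d,[430,-283,42]))
q=plan([430,-263,40],down(0),5)
```

```text
[ 427.24843552 -261.20708786  195.9869367 ]
[  268   150   118   144 15925] [326. 220.]
[ 507  237  133   89 4579] [577. 277.]
knob [456 176  22  57 723] [468. 205.] [ 555.8 -235.    42. ]
pred [326.7 235. ] [326.7 213.6] [326.7 255.5]
[[-0.3, 0.4, 31.6], [-0.1, -0.1, -0.0]]
[[-0.3, 0.4, 31.6], [-0.0, -0.0, -0.0]]
[[-0.3, 0.4, 31.7], [-0.1, -0.1, -0.0]]
[[-0.3, 0.4, 31.6], [-0.0, -0.0, -0.0]]
[[-0.2, 0.3, 31.6], [-0.1, -0.1, -0.0]]
-> [ 430. -263.   40.]
```

Call:
{"op": "drive_tool", "data": {"motion": [[-1,[-1.5,2,30],[0,0,0]],[-1,[0,0,45],[0,0,0]],[-1,[0,0,45],[0,0,0]],[-1,[0,0,30],[0,0,0]],[0.3,[0,0,5],[0,0,0]],[1,[0,0,0],[0,0,0]],[1,[0,0,0],[0,0,0]],[1,[0,0,0],[0,0,0]]], "grip_force": 30}}

```text
time_s: 33.0
tool_pos: [431.4, -263.9, 44.9]
eef_rot: [-0.001, 0.707, 0.707, 0.0]
force: [0.5, -0.2, 0.1]
gripper_width: 0.596
grip_force: 0.0
```

Call:
{"op": "drive_tool", "data": {"motion": [[1,[0,0,0],[0,0,0]],[1,[0,0,0],[0,0,0]],[1,[0,0,0],[0,0,0]],[1,[0,0,0],[0,0,0]],[1,[0,0,0],[0,0,0]],[1,[0,0,0],[0,0,0]]]}}

```text
time_s: 33.75
tool_pos: [430.7, -263.5, 43.8]
eef_rot: [-0.002, 0.707, 0.707, 0.0]
force: [-2.3, 1.4, 4.0]
gripper_width: 0.265
grip_force: 30.0
```

Run:
```python
from h import *
p,r=tool(); print(p,status.state()['gripper_width'])
# lid centre in tool frame assumed from measured (430.1,-263.2)
off=np.array([p[0]-430.1+0, p[1]+263.2])
m=r.as_matrix(); psi=np.degrees(np.arctan2(m[1,1],m[0,1])); print(psi,off)
dpsi=7.1-psi; R2=R.from_euler('z',dpsi,degrees=True); o=R2.apply([0,p[1]+263.2,0]); 
T=np.array([553.3,-44.3,0])+o; print('target xy',T)
q=plan(p+[0,0,170],r,5)
q=plan([T[0],T[1],q[0][2]],down(7.1),8,q)
```

```text
[ 430.71757891 -263.45797944   43.79250638] 0.26531430085463586
-0.016886079663925815 [ 0.61757891 -0.25797944]
target xy [553.33196209 -44.55599183   0.        ]
[[0.1, -0.1, -34.0], [0.0, 0.0, 0.0]]
[[0.1, -0.0, -34.0], [0.0, 0.0, 0.0]]
[[0.1, -0.1, -34.0], [0.0, 0.0, 0.0]]
[[0.1, -0.1, -34.0], [0.0, 0.0, 0.0]]
[[0.1, -0.1, -34.0], [0.0, 0.0, 0.0]]
-> [ 430.7 -263.5  213.8]
[[27.4, 15.3, 0.0], [-0.0, -0.0, -0.9]]
[[27.1, 15.8, 0.1], [-0.0, -0.0, -0.9]]
[[26.9, 16.1, 0.0], [-0.0, -0.1, -0.9]]
[[26.6, 16.6, 0.0], [-0.1, 0.0, -0.9]]
[[26.3, 17.0, 0.1], [0.0, -0.0, -0.8]]
[[26.1, 17.4, 0.0], [0.0, -0.0, -0.9]]
[[25.9, 17.8, 0.0], [0.0, -0.1, -0.9]]
[[25.5, 18.2, 0.0], [-0.0, 0.0, -0.9]]
-> [553.3 -44.6 213.8]
```

Call:
{"op": "drive_tool", "data": {"motion": [[1,[0,0,-20],[0,0,0]],[1,[0,0,-38],[0,0,0]],[1,[0,0,-38],[0,0,0]],[1,[0,0,-38],[0,0,0]],[1,[0,0,-36],[0,0,0]],[1,[27.4,15.3,0],[0,0,-0.9]],[1,[27,15.8,0],[0,0,-0.9]],[1,[27,16,0],[0,0,-0.9]]]}}

```text
time_s: 34.75
tool_pos: [477.4, -181.0, 213.9]
eef_rot: [-0.001, 0.69, 0.724, 0.0]
force: [0.0, -1.0, -1.5]
gripper_width: 0.262
grip_force: 30.0
```

Call:
{"op": "drive_tool", "data": {"motion": [[1,[26.6,16.6,0],[0,0,-0.9]],[1,[26.3,17,0],[0,0,-0.9]],[1,[26,17.4,0],[0,0,-0.9]],[1,[26,17.8,0],[0,0,-0.9]],[1,[25.5,18.2,0],[0,0,-0.9]],[1,[0,0,0],[0,0,0]],[1,[0,0,0],[0,0,0]]]}}

```text
time_s: 35.62
tool_pos: [553.2, -45.2, 213.8]
eef_rot: [-0.002, 0.661, 0.75, 0.0]
force: [0.3, -0.4, -2.4]
gripper_width: 0.262
grip_force: 30.0
```

Run:
```python
from h import *
print(status.state()['gripper_width'])
q=plan([553.3,-44.6,159],down(7.1),4)
```

```text
0.2620408076821498
[[0.1, 0.1, 13.7], [-0.0, -0.0, 0.0]]
[[0.1, 0.0, 13.7], [-0.1, -0.1, 0.0]]
[[0.1, 0.1, 13.7], [0.0, -0.0, 0.1]]
[[0.1, 0.0, 13.7], [-0.0, -0.1, -0.0]]
-> [553.3 -44.6 159. ]
```

Call:
{"op": "drive_tool", "data": {"motion": [[1,[0.5,0,25],[0,0,0]],[1,[0,0,22],[0,0,0]],[1,[0,0,7],[0,0,0]],[1,[0,0,2.5],[0,0,0]],[1,[0,0,1],[0,0,0]],[1,[0,0,0],[0,0,0]]]}}

```text
time_s: 36.38
tool_pos: [553.7, -44.5, 157.2]
eef_rot: [-0.001, 0.661, 0.75, 0.001]
force: [0.4, -0.2, -1.5]
gripper_width: 0.262
grip_force: 30.0
```

Call:
{"op": "drive_tool", "data": {"motion": [[1,[0,0,0.8],[0,0,0]],[1,[0,0,0.8],[0,0,0]],[1,[0,0,0],[0,0,0]],[0.2,[0,0,0],[0,0,0]],[-1,[0,0,0],[0,0,0]],[-1,[0,0,0],[0,0,0]],[-1,[0,0,0],[0,0,0]],[-1,[0,0,0],[0,0,0]]]}}

```text
time_s: 37.38
tool_pos: [553.4, -44.4, 155.1]
eef_rot: [-0.002, 0.661, 0.75, 0.0]
force: [-0.0, 0.2, -0.0]
gripper_width: 0.776
grip_force: 0.0
```

Call:
{"op": "drive_tool", "data": {"motion": [[-1,[0,0,-20],[0,0,0]],[-1,[0,0,-50],[0,0,0]],[-1,[0,0,-60],[0,0,0]],[-1,[-20,-40,-20],[0,0,0]],[-1,[0,-60,0],[0,0,0]],[-1,[0,-40,0],[0,0,0]],[-1,[0,0,0],[0,0,0]]]}}

```text
time_s: 38.25
tool_pos: [415.4, -82.3, 305.3]
eef_rot: [-0.001, 0.662, 0.75, 0.001]
force: [0.1, 0.4, 0.5]
gripper_width: 1.003
grip_force: 0.0
```

Run:
```python
from h import *
print(tool()[0])
d=cam('top'); pk('tf',d); save('tf',d['frame']); f=d['frame'];h=cv2.cvtColor(f,cv2.COLOR_RGB2HSV).astype(int)
m=((h[...,0]>4)&(h[...,0]<16)&(h[...,1]>100)&(h[...,2]>60)).astype(np.uint8)
n,l,st,c=cv2.connectedComponentsWithStats(m)
for i in range(1,n):
    if st[i,4]>200 and 270<c[i][0]<440: print(st[i],c[i].round(1))
i=l[230,320]; ys,xs=np.where(l==i)
P=np.array([plane(d,x,y,120)[:2] for x,y in zip(xs,ys)],np.float32); print('lid',cv2.minAreaRect(P))
# stones in the tray: deviation from wood
w=cam('scene'); g=w['frame']; save('sf',g)
# change vs start at bystanders
d0=ld('top0')['frame'].astype(int)
for nm,(x,y) in dict(bowl=(280,152),quartz=(192,172),fig=(376,156),blue=(423,183)).items():
    print(nm,np.abs(d0[y-25:y+25,x-25:x+25]-f[y-25:y+25,x-25:x+25].astype(int)).mean())
diff=np.abs(d0[226:326,133:221]-f[226:326,133:221].astype(int)).sum(2)>60
n,l,st,c=cv2.connectedComponentsWithStats(diff.astype(np.uint8))
for i in range(1,n):
    if st[i,4]>15: print('tray chg',st[i,4],plane(d,c[i][0]+133,c[i][1]+226,18))
```

```text
[415.35535369 -82.30028557 305.29990052]
[ 259  131   43   44 1164] [283.4 152. ]
[362 140  27  31 632] [375.9 155.9]
[ 292  217   80   64 3797] [330.9 247.4]
lid ((556.521728515625, -44.606956481933594), (112.96654510498047, 150.16246032714844), 7.162994384765625)
bowl 2.0292
quartz 2.9330666666666665
fig 2.5492
blue 2.5202666666666667
tray chg 141 [579.5 279.1  18. ]
tray chg 132 [567.6 358.8  18. ]
tray chg 257 [483.5 350.   18. ]
tray chg 159 [493.6 315.8  18. ]
```

```bash
python3 -c "
from station import finish_job
print(finish_job())"
```

```text
the job is handed in; nothing more can be done
None
```

I handed the job in at about 38 s: all five stones are in the tray, the scoop stands on the riser, the lid is back about 3 mm off centre and square, and the bystanders have not moved. These are from my own camera checks; the hand-in returned no verdict.

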